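# Clear used dye cartridges into the child-resistant waste jar and close up

### The arm

A 7-joint arm with a two-finger parallel gripper is mounted at the origin on the work surface. World frame = base frame: x ahead of the robot, y to its left, z up, the work surface at z = 0. Lengths are in m, angles in rad, forces in N, time in s.
With the tool pointing down it reaches from about 0.425 to 0.925 m from the base axis. Payload 6.8 kg.
Tool frame: the origin (TCP) lies at the centre of the arm's flange, where the gripper is bolted on; the fingertips stand 173 mm ahead of it and the grasp point (between the pads) lies 155 mm ahead of it (r.hold_point_z is the distance from the TCP to the grasp point, in m); z points along the fingers, x is the direction in which the jaws open and shut, and the axes are right-handed (so a half turn about z gives the same grasp; the last joint's range is limited). The gripper opens to 85 mm and grips with 20 to 120 N. Pads are 22 mm wide; open, the fingers measure 114 mm over their backs; the gripper's body (76 mm by 85 mm) begins 54 mm behind the grasp point. The pads swing forward as they close: fully open they stand 13 mm farther back than shut.
Start: joints at [-1.328, 0.477, 0.022, 1.555, -0.011, 1.109, -0.083], TCP at [0.232, 0.634, 0.405] pointing down, gripper open.
Joint ranges: [-2.96, 2.96], [-0.34, 2.1], [-1.41, 1.46], [0.24, 2.44], [-1.37, 4.51], [0.17, 1.92], [-2.96, 2.96]. Speed limits (rad/s): [2.39, 2.39, 3.14, 3.14, 3.14, 3.14, 3.14].

### API

Orientations are given as a rotation vector (axis times angle).
In Python, from bench import r gives the robot as it stands.
- The arm moves only by the tool apply_moves, never from a script. Its arguments are lists of equal length, an entry for each row: "dp": the shift along the tool's x, y, z scaled (see below), a list of three; "twist": the turn, a rotation vector about the tool's x, y, z scaled (see below), a list of three; "jaw": the closure in counts, from 0 (fully open) to 255 (shut). In form: {"dp": [[x, y, z], ...], "twist": [[rx, ry, rz], ...], "jaw": [jaw, ...]}. A call has 1 to 20 rows; each row shifts and turns the pose as measured when the row begins, along the tool's axes as they then stand; what a row does not reach is not made up. The controller multiplies each number of a shift by 12 cm and each number of a turn by 120 degrees. A row lasts 1/10 s, in which the tool goes at most 50 mm and 8.59 degrees, less where a joint would pass 70% of its speed; a pose out of reach is approached as far as the arm can. A call with a number of a shift or a turn outside -1 to 1 is refused whole. A call with a gripper value outside its range is refused whole. The fingers move at their own pace and stop on an object; "grip_force" is the grip in N (left out, the last holds). Time passes only in rows, so rows that do not move let the fingers close. It gives the time, the measured TCP pose, the force and the opening at its end, in the units of the state.
- r.get_obs(): the state, without advancing time (a new reading comes with each control period).
- r.grab_frame(name): name is "scene" or "top"; returns a dict with "color" (420x560x3 uint8, red, green, blue), "z_map" (420x560 float32, m along the optical axis (not along the pixel's ray), 0 where there is no reading), "intrinsics" (3x3 intrinsics, pixels), "R" (3x3) and "t" (3): a world point X has camera coordinates R X + t. Camera axes: x right, y down, z forward; pixel columns grow to the right and rows downward; lengths in m; the calibration is good to about 2 mm. A picture is of the moment at which its call begins.
- r.hand_in(): hands the job in, once; it reports no verdict.
The state is a dict: "clock": time; "joints": joint angles; "qvel": joint speeds; "tau": joint torques, N m; "tcp_pos": TCP position; "orientation": TCP orientation; "contact_force": force on the tool from outside, world axes, zero at the start; "moment": the same for the moment, N m; "grip_width": finger opening in m.
Only numpy, scipy, OpenCV 4.12 (cv2) and the standard library are available. Lean on these libraries where they do the work, as an engineer would, in place of code of your own. Each camera call takes 0.05 s, during which the arm holds its last target.

### The job

Open the waste jar by pressing its child-resistant cap down while turning it anticlockwise, stand the cap on the bench, and put every used dye cartridge into the jar. Then put the cap back and press and turn it clockwise until it is fully locked again, and put the black cover on the emptied staining box: far edge hooked under the blue lip first, then the near edge lowered flat into the recess. Leave the oil bottle, slide box and pen pot where they are.

Things in the scene. Friction and masses are not known exactly. Their poses are not given: they have to be found in the camera images.
- jar: Fixed amber waste jar, 88 mm across, on a black base plate 100 mm square, 8 mm thick; origin at the centre of its underside on the bench, z up. Shoulder 75 mm up. A neck 45 mm across rises from the shoulder to 104 mm. Inside, a slick cone rises 42 mm in the middle of its floor and spreads what is dropped in.
- jar_mouth (a point): Centre of the jar's mouth at the neck's rim, 104 mm up, on the jar's axis. Opening 37 mm across, straight down into the jar. A white collar on the rim has eight upright teeth that end 110 mm up.
- jar_spring (a point): On the jar's axis, 85 mm up: top of the grey spring ring round the neck (62 mm across), on which the cap rests. The cap can be pressed 5 mm down against it: 2 N starts it, about 7 N is fully down. Held down 5 mm, teeth inside the cap (four) mesh with the collar's eight and the cap turns the lock.
- cap_grip (a point): Cap, 100 g: a white round ribbed skirt 62 mm across and 36 mm tall, open below, and on top an upright red grip bar 22 mm thick (its x), 54 mm long (its y) and 32 mm tall (36 to 68 mm above the cap's underside). This point is on the axis, in the bar, 51 mm above the underside, z up. On the jar the underside is 85 mm above the bench. Take the bar from above.
- cap_foot (a point): Centre of the cap's underside; its inner rim leaves 2 mm round the neck. Unpressed, the cap only turns idly. Pressed and turned, it has up to 0.8 rad of idle turn until the teeth meet, and may first stand tooth on tooth. If one turn is not enough: turn back a little to free the teeth, ease up, turn back idly, press and turn again. Bolts in the neck hold it while locked; once open it lifts off, 30 mm to clear the neck.
- lock (a joint): Lock in the jar's neck, rad: 0 to 0.05 as found (locked), 0.9 fully open (end stop). Grows anticlockwise seen from above. Turns only with the pressed cap, friction about 0.08 N m, stays where left. A red pointer on the shoulder shows it: at the red mark when locked, at the green when open. The cap lifts off above about 0.75.
- box: Fixed grey staining box, outer 142 (its x) x 166 (its y) x 60 mm; origin at the centre of its underside on the bench; its x axis points roughly away from the robot. Open cavity, x -53 to 47, y -65 to 65 mm, its floor 6 mm up.
- box_recess (a point): Centre of the box's recess for the cover, at the height of the ledge round the cavity (40 mm up), axes as the box. The recess is 126 mm (x) by 150 mm (y). On its near (-x) side a stop wall rises 13 mm above the ledge, on the y sides rims rise 5 mm, on the far (+x) side is the blue lip.
- box_lip (a point): Middle of the free edge of the blue lip, on its underside: 49 mm to the far (+x) side of the box's centre, 54 mm up (14 mm above the ledge). The lip is 6 mm thick and reaches 14 mm over the recess along the whole far side, so the cover must enter with its near edge raised about 15 degrees, far edge under the lip, then be lowered inside the near stop.
- cover_grip (a point): Black flat cover 120 (its x) x 144 (its y) x 5 mm, 130 to 210 g, loose on the bench, with an upright orange handle blade in the middle, 10 mm thick (x), 60 mm long (y), top 41 mm above the underside; this point is on the blade, 22 mm above the underside. Same either way round. Home, it lies level on the ledge (this point 62 mm up), 3 mm play per side.
- cartridge1_mid (a point): Used dye cartridge, white block with red top colour, 18 x 18 x 24 mm (z long), 20 g, standing loose in the staining box's cavity; this point is its centre (12 mm above its underside). May be absent. About 9 mm of room or more to its neighbours all round, over 25 mm on the sides along the box's y.
- cartridge2_mid (a point): Used dye cartridge, white block with blue top colour, 18 x 18 x 24 mm (z long), 20 g, standing loose in the staining box's cavity; this point is its centre (12 mm above its underside). May be absent. About 9 mm of room or more to its neighbours all round, over 25 mm on the sides along the box's y.
- cartridge3_mid (a point): Used dye cartridge, white block with green top colour, 18 x 18 x 24 mm (z long), 20 g, standing loose in the staining box's cavity; this point is its centre (12 mm above its underside). May be absent. About 9 mm of room or more to its neighbours all round, over 25 mm on the sides along the box's y.
- cartridge4_mid (a point): Used dye cartridge, white block with orange top colour, 18 x 18 x 24 mm (z long), 20 g, standing loose in the staining box's cavity; this point is its centre (12 mm above its underside). May be absent. About 9 mm of room or more to its neighbours all round, over 25 mm on the sides along the box's y.
- oil_mid (a point): Bystander: small amber bottle with black top, 32 mm across, 75 mm tall; this point is half-way up.
- slides_mid (a point): Bystander: blue slide box 35 x 100 x 70 mm; this point is its centre.
- pens_mid (a point): Bystander: grey pen pot 60 mm across, 60 mm tall (pens to 115 mm); this point is 30 mm up.
Things that resemble listed ones, but are neither listed nor needed, are in the scene too. What is shaped like the part that bears cover_grip but brown or red is not meant.

How it is judged:
On the way, in this order (a step that is already met when the one before it is completed fails the run):
1. the cap is pressed and turned until the lock is open (value of joint lock above 0.75 rad), for 0.2 s.
2. the cap is off the jar and stands on the bench (horizontal distance between cap_grip and jar above 0.06 m and height (world z) of cap_grip below 0.0565 m and angle between cap_grip's own z axis and vertical below 0.1 rad), for 0.2 s.
3. every cartridge is inside the jar (horizontal distance between each of cartridge1_mid, cartridge2_mid, cartridge3_mid, cartridge4_mid and jar below 0.04 m and z of each of cartridge1_mid, cartridge2_mid, cartridge3_mid, cartridge4_mid in the frame of jar below 0.088 m), for 0.3 s.
4. the cap is back on the jar and locked (horizontal distance between cap_grip and jar below 0.005 m and z of cap_grip in the frame of jar between 0.131 and 0.141 m and angle between cap_grip's own z axis and vertical below 0.08 rad and value of joint lock below 0.12 rad), for 0.2 s.
At the end, for the whole second after the job is handed in: Every cartridge lies inside the jar; the cap sits straight on the neck (within 5 mm) with the lock turned back below 0.12 rad; the cover lies level (within 0.04 rad) on the box's ledge, its far edge under the lip, within 6 mm of its place (all of step 3 and all of step 4 and x of cover_grip in the frame of box between -0.006 and 0.006 m and y of cover_grip in the frame of box between -0.006 and 0.006 m and z of cover_grip in the frame of box between 0.059 and 0.065 m and angle between cover_grip's own z axis and vertical below 0.04 rad); the robot touches nothing.
It fails at once if the oil bottle is pushed more than 3 cm from its place (distance of oil_mid from where it was at the start of the episode above 0.03 m).
It fails at once if the slide box is pushed more than 3 cm from its place (distance of slides_mid from where it was at the start of the episode above 0.03 m).
It fails at once if the pen pot is pushed more than 3 cm from its place (distance of pens_mid from where it was at the start of the episode above 0.03 m).
Of cartridge1, cartridge2, cartridge3, cartridge4 only 2 to 4 are there at a start; the rules pass over those that are not, and their reading is None.
At some moment in a run one of cover may be knocked a few centimetres aside while the robot is not near it.
Once in a run the grip may slacken for a moment while it holds something.
It also fails if it takes over 200 s, if anything falls off the work surface, if the arm or the gripper's body presses on something with over 40 N, if the wrist force passes 120 N, or if a joint passes its speed limit or range.

## Working session

There is one attempt and no reset: what is moved stays moved. The work goes in short steps, Python scripts to look and compute and a tool call to move; the robot and the scene stay as the last step left them, time stands still between calls to the robot, and variables do not carry over. Pictures are saved under pics/ and viewed, and the job is handed in when it is done.

Besides the shell and the picture viewer there is one more tool, called as a command line: name --argument value ..., lists and objects as JSON in quotes. apply_moves: Moves the arm, as the interface text tells. Shifts and turns lie within -1 to 1; 1 stands for 12 cm of shift or 120 degrees of turn. Its arguments: {"type":"object","properties":{"dp":{"type":"array"},"twist":{"type":"array"},"jaw":{"type":"array"},"grip_force":{"type":"number"}},"required":["dp","twist","jaw"]}

```bash
mkdir -p pics; ls; python3 - <<'E'
from bench import r
import cv2, numpy as np
o=r.get_obs(); print({k:np.round(v,3) for k,v in o.items()}, r.hold_point_z)
for n in ("scene","top"):
    f=r.grab_frame(n); cv2.imwrite(f"pics/{n}0.png",cv2.resize(f["color"][:,:,::-1],(800,600),interpolation=cv2.INTER_CUBIC))
    print(n,f["intrinsics"],f["R"],f["t"])
E
```

```text
pics
{'clock': np.float64(0.0), 'joints': array([-1.328,  0.478,  0.022,  1.556, -0.011,  1.109, -0.083]), 'qvel': array([-0.001, -0.002, -0.002, -0.001, -0.002, -0.001,  0.001]), 'tau': array([-1.0000e-03, -5.9645e+01,  1.6080e+00, -2.8119e+01,  1.2000e-02,
        1.0000e-02, -0.0000e+00]), 'tcp_pos': array([0.232, 0.634, 0.404]), 'orientation': array([ 2.574e+00,  1.799e+00, -2.000e-03]), 'contact_force': array([-0.895, -0.352,  0.08 ]), 'moment': array([-0.015, -0.008, -0.014]), 'grip_width': np.float64(0.085)} 0.1547
scene [[482.48296626   0.         295.17799397]
 [  0.         482.48296626 215.65060359]
 [  0.           0.           1.        ]] [[-0.82485108  0.56529303  0.00802967]
 [ 0.36296412  0.54040398 -0.75909195]
 [-0.43344866 -0.62322334 -0.6509339 ]] [ 0.52228745 -0.04928364  1.32942047]
top [[436.84306145   0.         279.65148475]
 [  0.         436.84306145 200.8252723 ]
 [  0.           0.           1.        ]] [[ 0.02068069 -0.99942383  0.02691311]
 [-0.9959658  -0.02294521 -0.08675044]
 [ 0.08731798 -0.02501047 -0.99586648]] [-0.13304893  0.53640787  1.06321002]
```

View pics/scene0.png

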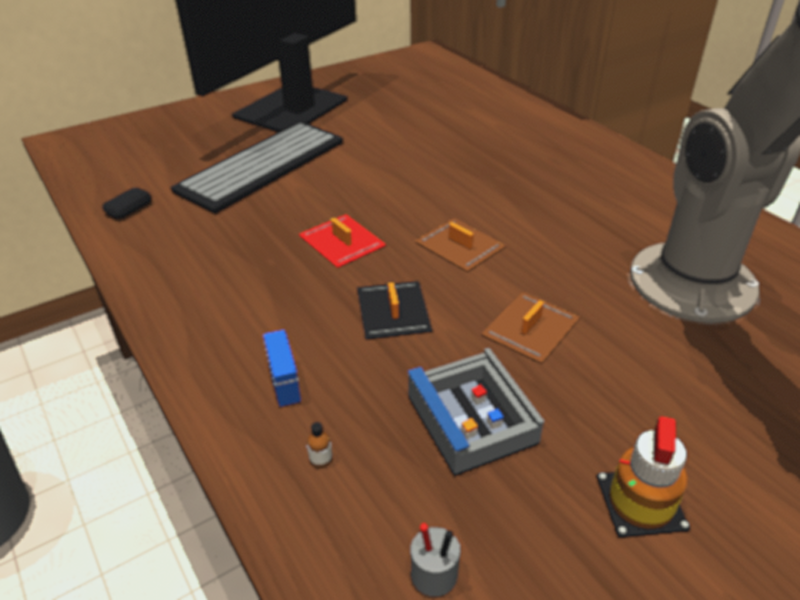

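View pics/top0.png

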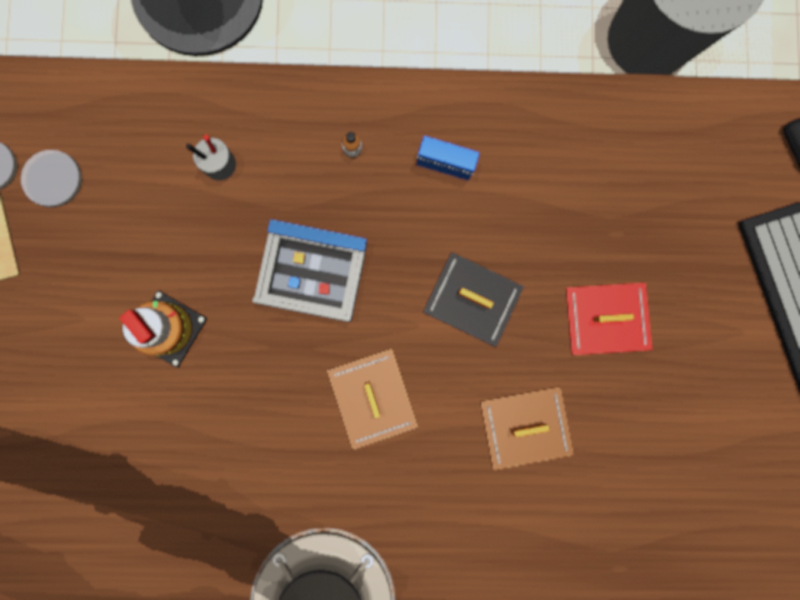

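The top view shows the jar at (165,325), box at (310,270), black cover at (475,298), oil bottle at (350,145), slide box at (447,157) and pen pot at (213,158). For the cover, the red one at (610,318) and the brown ones at (372,400) and (528,430) could be mistaken for it. The black one at (475,298) is the right one. Next come close crops and measurements.

```bash
cat > h.py <<'E'
from bench import r
import cv2, numpy as np
def cam(n): return r.grab_frame(n)
def ray(f,uv,z):
    """pixel (u,v) -> world point on plane z"""
    K,R,t=f["intrinsics"],f["R"],f["t"]; uv=np.atleast_2d(uv).astype(float)
    d=np.c_[(uv[:,0]-K[0,2])/K[0,0],(uv[:,1]-K[1,2])/K[1,1],np.ones(len(uv))]@R
    c=-R.T@t; s=(z-c[2])/d[:,2]
    return c+d*s[:,None]
def cloud(f):
    K,R,t=f["intrinsics"],f["R"],f["t"]; Z=f["z_map"]; v,u=np.mgrid[:Z.shape[0],:Z.shape[1]]
    P=np.stack([(u-K[0,2])/K[0,0]*Z,(v-K[1,2])/K[1,1]*Z,Z],-1)
    return (P-t)@R
def proj(f,X):
    K,R,t=f["intrinsics"],f["R"],f["t"]; p=(np.atleast_2d(X)@R.T+t)@K.T
    return p[:,:2]/p[:,2:]
def crop(f,u0,u1,v0,v1,s,name):
    c=f["color"][v0:v1,u0:u1,::-1]; cv2.imwrite("pics/"+name,cv2.resize(c,None,fx=s,fy=s,interpolation=cv2.INTER_CUBIC))
def hsv(f): return cv2.cvtColor(f["color"],cv2.COLOR_RGB2HSV)
def blobs(m,mina=8):
    n,l,s,c=cv2.connectedComponentsWithStats(m.astype(np.uint8)); return [(c[i],s[i],l==i) for i in range(1,n) if s[i,4]>=mina]
E
python3 - <<'E'
from h import *
t=cam("top"); s=cam("scene")
crop(t,70,270,140,270,4,"t_jarbox.png")
crop(s,270,490,230,380,3.6,"s_jarbox.png")
crop(t,220,430,150,340,3.5,"t_cov.png")
P=cloud(t)
np.save("P.npy",P); 
for name,uv in dict(bench=(250,330),cov=(320,200),lip=(222,165),slide=(312,107)).items(): print(name,P[uv[1],uv[0]].round(4))
H=hsv(t); 
for n,(lo,hi) in dict(red=((0,170,120),(6,255,255)),blue=((105,130,90),(125,255,255)),yel=((15,120,120),(30,255,255)),green=((40,80,80),(90,255,255))).items():
    for c,st,m in blobs(cv2.inRange(H,lo,hi)>0,5): print(n,c.round(1),st[4],np.median(P[m],0).round(3))
E
```

```text
bench [ 0.219  -0.0552  0.0043]
cov [ 0.5453 -0.2242  0.0066]
lip [0.62   0.0209 0.0596]
slide [ 0.7654 -0.1939  0.0741]
red [144.   95.5] 15 [0.769 0.2   0.115]
red [425.7 199.9] 7 [ 0.552 -0.495  0.006]
red [440.3 222.6] 786 [ 0.488 -0.535  0.007]
red [397.  213.5] 6 [ 0.515 -0.421  0.006]
red [ 94.4 227.5] 227 [0.462 0.281 0.154]
red [120.4 219.3] 9 [0.483 0.251 0.077]
red [426. 219.] 5 [ 0.503 -0.496  0.005]
red [398. 224.] 5 [ 0.489 -0.424  0.006]
red [398.8 234.4] 9 [ 0.463 -0.426  0.006]
red [426.4 246. ] 10 [ 0.434 -0.497  0.004]
blue [313.5 107.9] 576 [ 0.764 -0.198  0.071]
blue [221.5 164.4] 516 [0.621 0.021 0.061]
blue [205.7 197. ] 27 [0.544 0.061 0.031]
yel [209.  180.2] 39 [0.586 0.055 0.031]
yel [333.2 208.2] 135 [ 0.523 -0.254  0.041]
yel [105.7 212.9] 7 [0.497 0.286 0.077]
yel [113.6 215.4] 33 [0.492 0.267 0.077]
yel [430.7 222.2] 98 [ 0.494 -0.497  0.042]
yel [117.8 235.2] 164 [0.444 0.252 0.076]
yel [260.1 280.4] 151 [ 0.343 -0.077  0.041]
yel [371.7 301.4] 152 [ 0.299 -0.35   0.041]
green [108.1 212.1] 14 [0.499 0.282 0.077]
```

View pics/t_jarbox.png

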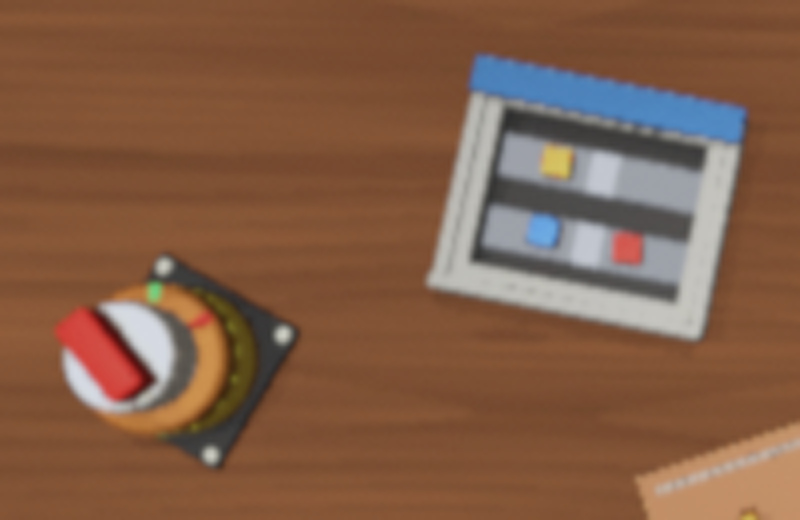

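View pics/s_jarbox.png

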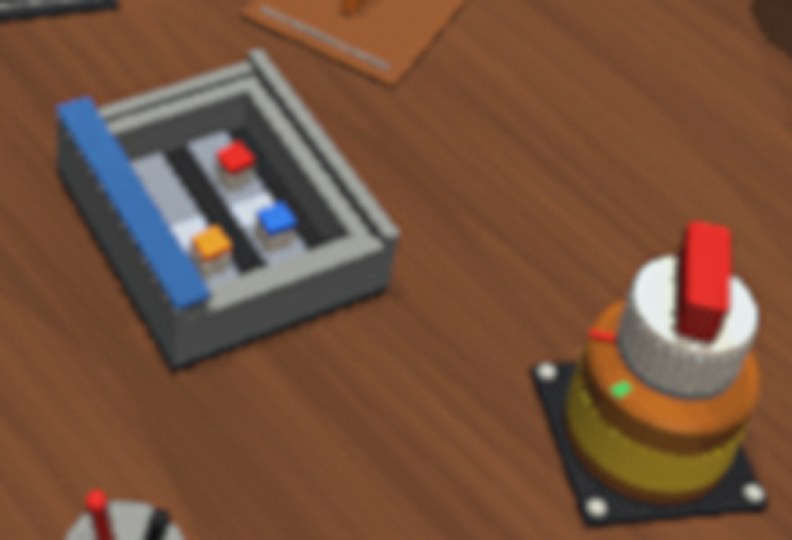

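View pics/t_cov.png

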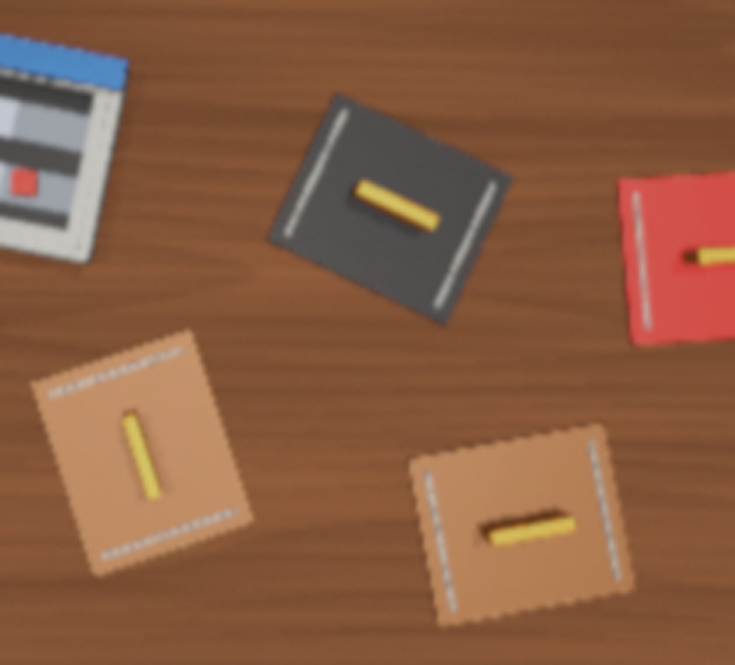

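```bash
cat > meas.py <<'E'
from h import *
def rect(f,m,z):
    v,u=np.nonzero(m); # pixel corners for unbiased extents
    uv=np.concatenate([np.c_[u+a,v+b] for a in(-.5,.5) for b in(-.5,.5)])
    W=ray(f,uv,z)[:,:2].astype(np.float32)
    (c,s,a)=cv2.minAreaRect(W*1000); 
    if s[0]<s[1]: s=s[::-1]; a+=90
    return np.array(c)/1000,s,(a+90)%180-90   # long axis heading in deg
E
python3 - <<'E'
from meas import *
for n in("top","scene"):
    f=cam(n); H=hsv(f); P=cloud(f); print(n)
    red=(cv2.inRange(H,(0,170,100),(6,255,255))|cv2.inRange(H,(174,170,100),(180,255,255)))>0
    blue=cv2.inRange(H,(105,130,90),(125,255,255))>0
    yel=cv2.inRange(H,(8,150,120),(30,255,255))>0
    for nm,m0,zt,lo,hi,mina in(("bar",red,.153,.145,.165,60),("lip",blue,.060,.052,.068,100),("cart",red|blue|yel,.030,.022,.036,10),("blade",yel,.041,.034,.048,60)):
        m=m0&(P[...,2]>lo)&(P[...,2]<hi)
        for c,st,mm in blobs(m,mina):
            q,s,a=rect(f,mm,zt); print(nm,c.round(1),st[4],"xy",q.round(4),"centroid",ray(f,c,zt)[0].round(4),"size",np.round(s,1),"ang",round(a,1))
    # black cover
    dark=(H[...,2]<85)&(P[...,2]<.02)&(P[...,2]>-.01)
    for c,st,mm in blobs(dark,300):
        q,s,a=rect(f,mm,.005); print("dark",c.round(1),st[4],q.round(4),np.round(s,1),round(a,1))
    w=(H[...,1]<60)&(H[...,2]>120)&(P[...,2]<.03)
    for c,st,mm in blobs(w,4):
        X=ray(f,c,.010)[0]
        if abs(X[0]-.45)<.1 and abs(X[1]-.25)<.1: print("dot",c.round(1),st[4],X.round(4))
    # shoulder depth points
    m=(P[...,2]>.119)&(P[...,2]<.126)&(np.hypot(P[...,0]-.46,P[...,1]-.27)<.06)
    if m.sum()>20: print("captop ring",m.sum(),P[m].mean(0).round(4))
    # red pointer
    m=red&(P[...,2]>.06)&(P[...,2]<.09)
    for c,st,mm in blobs(m,3): print("ptr",c.round(1),ray(f,c,.076)[0].round(4))
    m=(cv2.inRange(H,(40,80,80),(90,255,255))>0)&(P[...,2]>.06)&(P[...,2]<.1)
    for c,st,mm in blobs(m,3): print("green",c.round(1),ray(f,c,.076)[0].round(4))
E
```

```text
top
bar [ 94.6 227.4] 233 xy [0.461  0.2798] centroid [0.4611 0.2806 0.153 ] size [57.3 25.4] ang 47.0
lip [221.4 164.5] 512 xy [0.6211 0.0218] centroid [0.6212 0.0224 0.06  ] size [166.2  21.8] ang 79.7
cart [205.5 197. ] 24 xy [0.5428 0.0622] centroid [0.544  0.0621 0.03  ] size [15.  14.8] ang 2.0
blade [430.4 221.9] 98 xy [ 0.4939 -0.4943] centroid [ 0.4942 -0.4941  0.041 ] size [60.2 12.3] ang -88.7
blade [372.3 300.2] 69 xy [ 0.3003 -0.3481] centroid [ 0.3016 -0.3502  0.041 ] size [63.6 14.4] ang -78.5
dark [538.6 203.9] 1001 [ 0.5308 -0.7888] [336.5  85.9] 5.9
dark [331.9 209. ] 1822 [ 0.5235 -0.2527] [143.9 120.1] 64.6
dark [128.5 231. ] 379 [0.4571 0.2778] [102.9  94.7] -28.5
dark [100.9 352.5] 7643 [0.164  0.3194] [520.1 120.4] 68.3
dot [110.5 206. ] 16 [0.5178 0.3005 0.01  ]
dot [140.4 223.4] 15 [0.476  0.2244 0.01  ]
dot [122.3 253.5] 14 [0.4006 0.2653 0.01  ]
captop ring 263 [0.4609 0.276  0.1219]
ptr [120.4 219.2] [0.4828 0.2523 0.076 ]
green [108.  212.5] [0.498  0.2818 0.076 ]
scene
bar [465.8 303.9] 311 xy [0.4628 0.2844] centroid [0.4634 0.2834 0.153 ] size [62.2 24
[... 1663 characters left out ...]
231.9] 25.1
dark [178.1 127.4] 744 [ 0.4938 -0.8142] [455.9 167.6] 0.5
dark [274.8 217.7] 1439 [ 0.5242 -0.2523] [152.7 122.3] 65.5
dark [526.4 267.9] 3610 [0.134  0.2352] [354.7 120.8] 68.4
dark [336.9 281.4] 561 [0.5396 0.0163] [120.   87.4] 80.2
dark [328.2 312.7] 623 [0.6077 0.0561] [224.2 123.1] -60.0
dark [445.3 361. ] 771 [0.4595 0.2817] [106.2 105.7] 61.6
dot [451.4 302.3] 11 [0.366 0.204 0.01 ]
dot [421.5 332.5] 16 [0.4762 0.2234 0.01  ]
dot [479.1 366.4] 19 [0.4416 0.3403 0.01  ]
dot [435.2 370.5] 18 [0.5175 0.2993 0.01  ]
captop ring 404 [0.4667 0.2846 0.1218]
ptr [436.9 322.8] [0.4804 0.2514 0.076 ]
ptr [299. 381.] [0.7659 0.2041 0.076 ]
green [442.2 337.6] [0.4973 0.2803 0.076 ]
```

```bash
cat > plan.py <<'E'
import sys, json
from h import *
from scipy.spatial.transform import Rotation as Ro
def down(hd,pitch_axis=None):
    c,s=np.cos(np.radians(hd)),np.sin(np.radians(hd))
    return Ro.from_matrix(np.array([[c,s,0],[s,-c,0],[0,0,-1]]))
def plan(pos,R,jaw,extra=0,step=.045,dec=3,n=None):
    o=r.get_obs(); p=np.array(o["tcp_pos"]); q=Ro.from_rotvec(o["orientation"])
    rv=(R*q.inv()).as_rotvec()
    if n is None: n=int(max(1,np.ceil(np.linalg.norm(pos-p)/step),np.ceil(np.degrees(np.linalg.norm(rv))/8.4)))
    dps,tws=[],[]
    for i in range(n):
        qi=Ro.from_rotvec(rv*i/n)*q
        dps.append(np.round(qi.inv().apply((pos-p)/n)/.12,dec).tolist())
        tws.append(np.round(qi.inv().apply(rv/n)/np.radians(120),dec).tolist())
    print(n,json.dumps({"dp":dps,"twist":tws,"jaw":[jaw]*n}))
def state():
    o=r.get_obs(); q=Ro.from_rotvec(o["orientation"]).as_matrix()
    print("t",round(float(o["clock"]),2),"pos",o["tcp_pos"].round(4),"hd",np.degrees(np.arctan2(q[1,0],q[0,0])).round(2),"tilt",np.degrees(np.arccos(-q[2,2])).round(2),"F",o["contact_force"].round(2),"M",o["moment"].round(3),"w",round(float(o["grip_width"]),4),"q",o["joints"].round(2))
E
python3 - <<'E'
from plan import *
state(); plan(np.array([.459,.282,.37]),down(-44),0,dec=2)
from meas import *
f=cam("top");H=hsv(f);P=cloud(f)
m=(cv2.inRange(H,(0,150,150),(8,255,255))>0)&(P[...,2]>.145)
v,u=np.nonzero(m);W=ray(f,np.c_[u,v],.153)[:,:2]; W-=W.mean(0); e=np.linalg.eigh(W.T@W)[1][:,1]; print(np.degrees(np.arctan2(e[1],e[0])))
E
```

```text
t 0.3 pos [0.2319 0.6338 0.4044] hd 69.9 tilt 0.04 F [-0.78  0.    0.56] M [ 0.    -0.014 -0.07 ] w 0.0856 q [-1.33  0.48  0.02  1.56 -0.01  1.11 -0.08]
14 {"dp": [[-0.15, 0.2, 0.02], [-0.12, 0.22, 0.02], [-0.09, 0.23, 0.02], [-0.05, 0.24, 0.02], [-0.02, 0.25, 0.02], [0.02, 0.25, 0.02], [0.05, 0.24, 0.02], [0.08, 0.23, 0.02], [0.12, 0.22, 0.02], [0.15, 0.2, 0.02], [0.17, 0.18, 0.02], [0.2, 0.15, 0.02], [0.22, 0.12, 0.02], [0.23, 0.09, 0.02]], "twist": [[0.0, 0.0, 0.07], [0.0, 0.0, 0.07], [0.0, 0.0, 0.07], [0.0, 0.0, 0.07], [0.0, 0.0, 0.07], [0.0, 0.0, 0.07], [0.0, 0.0, 0.07], [0.0, 0.0, 0.07], [0.0, 0.0, 0.07], [0.0, 0.0, 0.07], [0.0, 0.0, 0.07], [0.0, 0.0, 0.07], [0.0, 0.0, 0.07], [0.0, 0.0, 0.07]], "jaw": [0, 0, 0, 0, 0, 0, 0, 0, 0, 0, 0, 0, 0, 0]}
90.18783140336672
```

apply_moves --dp '[[-0.15,0.2,0.02],[-0.12,0.22,0.02],[-0.09,0.23,0.02],[-0.05,0.24,0.02],[-0.02,0.25,0.02],[0.02,0.25,0.02],[0.05,0.24,0.02],[0.08,0.23,0.02],[0.12,0.22,0.02],[0.15,0.2,0.02],[0.17,0.18,0.02],[0.2,0.15,0.02],[0.22,0.12,0.02],[0.23,0.09,0.02]]' --twist '[[0,0,0.07],[0,0,0.07],[0,0,0.07],[0,0,0.07],[0,0,0.07],[0,0,0.07],[0,0,0.07],[0,0,0.07],[0,0,0.07],[0,0,0.07],[0,0,0.07],[0,0,0.07],[0,0,0.07],[0,0,0.07]]' --jaw '[0,0,0,0,0,0,0,0,0,0,0,0,0,0]'

```text
clock: 1.75
tcp_pos: [0.4448, 0.2634, 0.3694]
orientation: [-2.84, 1.328, 0.006]
contact_force: [0.2, -0.3, -0.3]
grip_width: 0.0854
```

```bash
python3 - <<'E'
from plan import *
from meas import *
state(); 
f=cam("scene");H=hsv(f);P=cloud(f); crop(f,270,490,150,380,2.6,"s1.png")
m=(cv2.inRange(H,(0,170,150),(6,255,255))>0)&(np.hypot(P[...,0]-.46,P[...,1]-.28)<.05)&(P[...,2]>.149)
m=m.astype(np.uint8); v,u=np.nonzero(m); W=ray(f,np.c_[u,v],.153)[:,:2]; print(len(W),W.mean(0)); print(rect(f,m,.153)); W=W-W.mean(0); e=np.linalg.eigh(W.T@W)[1][:,1]; print(np.degrees(np.arctan2(e[1],e[0])))
plan(np.array([.4595,.2815,.297]),down(-44),0)
E
```

```text
t 1.75 pos [0.4448 0.2634 0.3694] hd -50.13 tilt 0.45 F [ 0.18 -0.27 -0.29] M [ 0.004  0.041 -0.019] w 0.0854 q [-1.12  0.28  0.57  2.   -0.2   0.91 -1.33]
134 [0.46722734 0.28881123]
(array([0.46686829, 0.28795804]), (38.20420455932617, 16.797351837158203), 40.042015075683594)
-138.14188273017223
2 {"dp": [[-0.042, -0.101, 0.302], [-0.036, -0.104, 0.301]], "twist": [[-0.001, 0.001, -0.029], [-0.001, 0.001, -0.029]], "jaw": [0, 0]}
```

apply_moves --dp '[[-0.08,-0.2,0.0],[0.0,0.0,0.25],[0,0,0.2],[0,0,0.05],[0,0,0]]' --twist '[[0,0,-0.04],[0,0,0],[0,0,0],[0,0,0],[0,0,0]]' --jaw '[0,0,0,0,0]'

```text
clock: 2.3
tcp_pos: [0.4619, 0.2798, 0.3095]
orientation: [-2.882, 1.229, 0.001]
contact_force: [0.5, 0.0, -0.2]
grip_width: 0.085
```

```bash
python3 - <<'E'
from plan import *
state(); 
f=cam("scene"); crop(f,330,490,180,380,3,"s2.png")
plan(np.array([.4595,.2815,.297]),down(-44),0)
E
```

```text
t 2.3 pos [0.4619 0.2798 0.3095] hd -46.18 tilt 0.47 F [ 0.49  0.03 -0.19] M [ 0.021 -0.035 -0.031] w 0.085 q [-1.06  0.41  0.51  2.   -0.28  0.8  -1.2 ]
1 {"dp": [[-0.024, 0.006, 0.108]], "twist": [[-0.004, 0.002, -0.018]], "jaw": [0]}
```

View pics/s2.png

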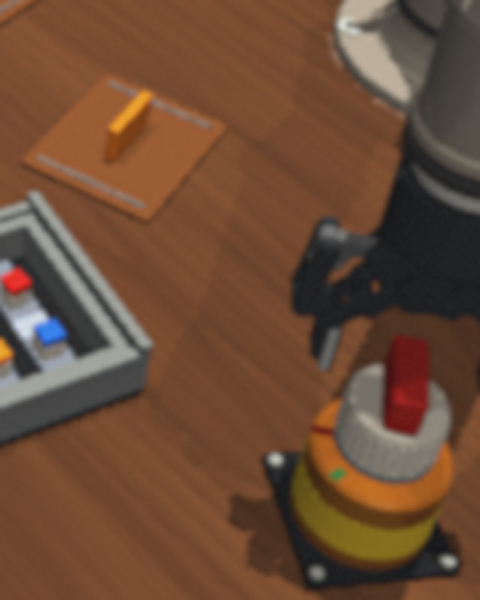

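The fingers straddle the red bar, which is at crop (407,385), with its left finger at (325,340). Next I lower a little and grip.

apply_moves --dp '[[-0.024,0.006,0.1],[0,0,0],[0,0,0],[0,0,0],[0,0,0],[0,0,0],[0,0,0],[0,0,0],[0,0,0]]' --twist '[[-0.004,0.002,0],[0,0,0],[0,0,0],[0,0,0],[0,0,0],[0,0,0],[0,0,0],[0,0,0],[0,0,0]]' --jaw '[0,255,255,255,255,255,255,255,255]' --grip_force 60

```text
clock: 3.25
tcp_pos: [0.4599, 0.2824, 0.3005]
orientation: [-2.887, 1.229, -0.003]
contact_force: [-0.3, -0.7, 0.6]
grip_width: 0.021
```

```bash
python3 - <<'E'
from plan import *
state(); 
f=cam("scene"); crop(f,330,490,180,380,3,"s3.png")
E
```

```text
t 3.25 pos [0.4599 0.2824 0.3005] hd -46.13 tilt 0.26 F [-0.31 -0.72  0.59] M [ 0.008  0.026 -0.017] w 0.021 q [-1.07  0.42  0.5   2.   -0.28  0.78 -1.2 ]
```

View pics/s3.png

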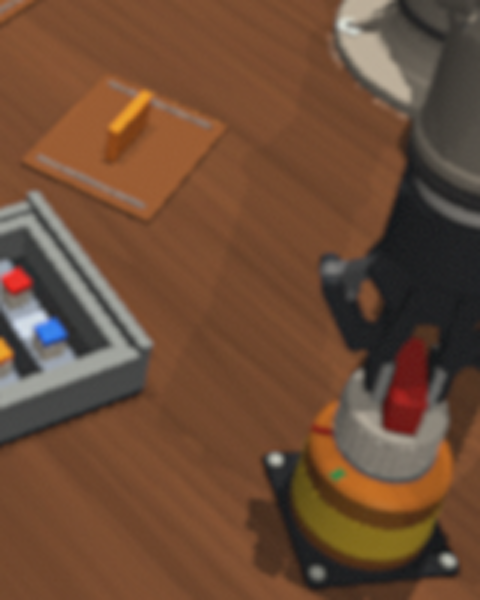

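Gripped at width 21 mm. Press down.

apply_moves --dp '[[0,0,0.025],[0,0,0.025],[0,0,0.02],[0,0,0.02]]' --twist '[[0,0,0],[0,0,0],[0,0,0],[0,0,0]]' --jaw '[255,255,255,255]'

```text
clock: 3.7
tcp_pos: [0.4611, 0.2822, 0.2949]
orientation: [-2.884, 1.23, 0.003]
contact_force: [-11.4, -6.5, 35.8]
grip_width: 0.021
```

```bash
python3 - <<'E'
from plan import *
state()
E
```

```text
t 3.7 pos [0.4611 0.2822 0.2949] hd -46.19 tilt 0.39 F [-11.45  -6.53  35.84] M [-1.493  2.821  0.058] w 0.021 q [-1.06  0.43  0.5   2.   -0.3   0.77 -1.19]
```

apply_moves --dp '[[0,0.006,0.006],[0,0.002,0.008],[0,0,0.008],[0,0,0.008],[0,0,0.008]]' --twist '[[0,0,-0.05],[0,0,-0.06],[0,0,-0.06],[0,0,-0.06],[0,0,-0.06]]' --jaw '[255,255,255,255,255]'

```text
clock: 4.2
tcp_pos: [0.4607, 0.2827, 0.2953]
orientation: [-3.115, 0.282, 0.002]
contact_force: [-4.1, -1.3, 13.1]
grip_width: 0.021
```

```bash
python3 - <<'E'
from plan import *
state()
E
```

```text
t 4.2 pos [0.4607 0.2827 0.2953] hd -10.35 tilt 0.77 F [-4.09 -1.31 13.08] M [-0.579  1.044 -0.306] w 0.021 q [-0.93  0.41  0.33  2.   -0.2   0.76 -0.65]
```

apply_moves --dp '[[0,0,0.008],[0,0,0.008],[0,0,0.008],[0,0,0.008]]' --twist '[[0.003,0.003,-0.06],[0,0.003,-0.06],[0,0,-0.06],[0,0,-0.06]]' --jaw '[255,255,255,255]'

```text
clock: 4.6
tcp_pos: [0.4587, 0.2812, 0.2951]
orientation: [-3.08, -0.521, -0.009]
contact_force: [-5.4, 2.1, 14.4]
grip_width: 0.0225
```

```bash
python3 - <<'E'
from plan import *
state()
f=cam("scene"); crop(f,330,490,180,380,3,"s4.png")
E
```

```text
t 4.6 pos [0.4587 0.2812 0.2951] hd 19.21 tilt 1.1 F [-5.36  2.09 14.38] M [ 0.592  1.381 -1.229] w 0.0225 q [-0.83  0.39  0.21  2.   -0.13  0.75 -0.2 ]
```

View pics/s4.png

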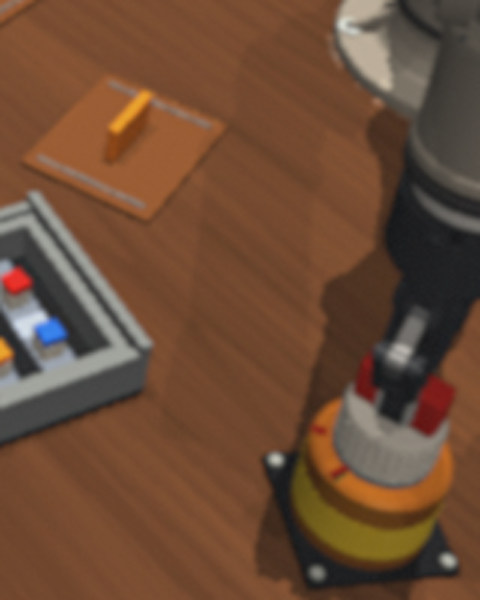

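The pointer now sits at the green mark (crop 338,470) and the moment shows the end stop. I turn back slightly and lift.

apply_moves --dp '[[0,0,-0.02],[0,0,-0.04],[0,0,-0.06],[0,0,-0.1],[0,0,-0.1],[0,0,-0.1]]' --twist '[[0,0,0.04],[0,0,0],[0,0,0],[0,0,0],[0,0,0],[0,0,0]]' --jaw '[255,255,255,255,255,255]'

```text
clock: 5.25
tcp_pos: [0.4582, 0.2796, 0.3473]
orientation: [-3.097, -0.404, -0.004]
contact_force: [-0.3, 0.1, -2.3]
grip_width: 0.0211
```

```bash
python3 - <<'E'
from plan import *
state()
f=cam("scene"); crop(f,330,490,180,380,3,"s5.png")
E
```

```text
t 5.25 pos [0.4582 0.2796 0.3473] hd 14.85 tilt 1.04 F [-0.35  0.08 -2.28] M [-0.011 -0.015  0.047] w 0.0211 q [-0.86  0.32  0.24  1.96 -0.12  0.86 -0.29]
```

View pics/s5.png

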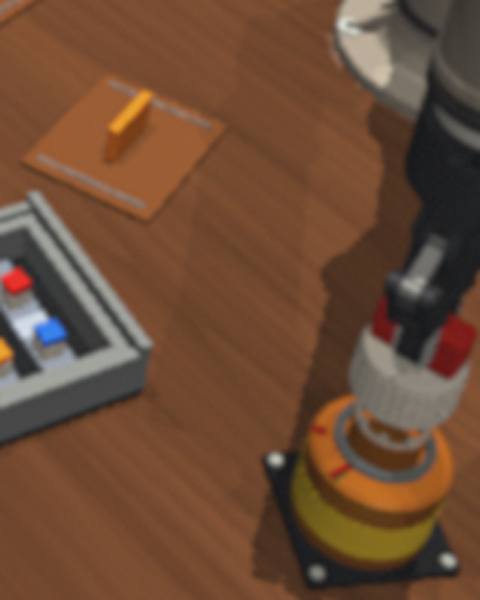

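```bash
python3 - <<'E'
from plan import *
plan(np.array([.48,.42,.33]),down(15),255)
E
```

```text
4 {"dp": [[0.117, -0.27, 0.047], [0.117, -0.27, 0.045], [0.117, -0.27, 0.044], [0.118, -0.271, 0.042]], "twist": [[-0.002, -0.001, -0.0], [-0.002, -0.001, -0.0], [-0.002, -0.001, -0.0], [-0.002, -0.001, -0.0]], "jaw": [255, 255, 255, 255]}
```

apply_moves --dp '[[0,0,-0.1],[0.12,-0.27,0],[0.12,-0.27,0],[0.12,-0.27,0],[0.12,-0.27,0],[0,0,0.1],[0,0,0.3],[0,0,0.3],[0,0,0.2],[0,0,0.05],[0,0,0]]' --twist '[[-0.002,-0.001,0],[-0.002,-0.001,0],[-0.002,-0.001,0],[-0.002,-0.001,0],[0,0,0],[0,0,0],[0,0,0],[0,0,0],[0,0,0],[0,0,0],[0,0,0]]' --jaw '[255,255,255,255,255,255,255,255,255,255,255]'

```text
clock: 6.4
tcp_pos: [0.4836, 0.4254, 0.2524]
orientation: [-3.107, -0.407, -0.012]
contact_force: [0.6, -0.0, -1.2]
grip_width: 0.0215
```

```bash
python3 - <<'E'
from plan import *
state()
f=cam("scene"); crop(f,400,560,220,420,3,"s6.png")
E
```

```text
t 6.4 pos [0.4836 0.4254 0.2524] hd 14.93 tilt 0.63 F [ 0.59 -0.05 -1.22] M [-0.037  0.038  0.038] w 0.0215 q [-0.95  0.6   0.19  1.77 -0.15  0.78 -0.43]
```

View pics/s6.png

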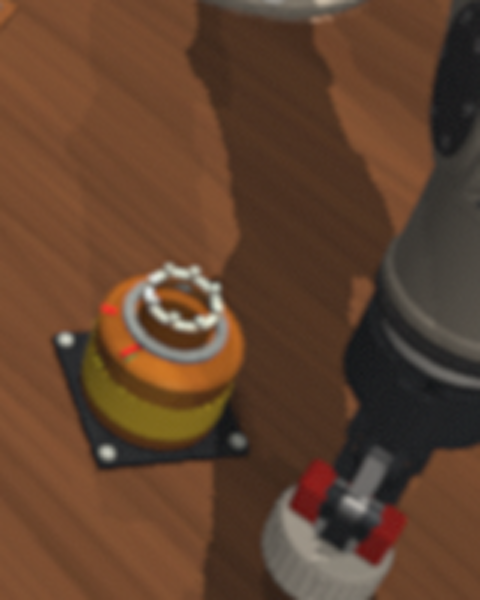

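apply_moves --dp '[[0,0,0.1],[0,0,0.1],[0,0,0.08],[0,0,0.02],[0,0,0.01],[0,0,0.0]]' --twist '[[-0.005,0,0],[0,0,0],[0,0,0],[0,0,0],[0,0,0],[0,0,0]]' --jaw '[255,255,255,255,255,255]'

```text
clock: 7.05
tcp_pos: [0.4856, 0.4263, 0.2168]
orientation: [-3.114, -0.407, -0.023]
contact_force: [1.0, -0.9, -1.3]
grip_width: 0.0212
```

```bash
python3 - <<'E'
from plan import *
state()
E
```

```text
t 7.05 pos [0.4856 0.4263 0.2168] hd 14.9 tilt 0.85 F [ 1.02 -0.91 -1.32] M [-0.039  0.017  0.007] w 0.0212 q [-0.95  0.65  0.18  1.77 -0.16  0.72 -0.43]
```

apply_moves --dp '[[0,0,0.012],[0,0,0.008],[0,0,0],[0,0,0],[0,0,0],[0,0,0],[0,0,0],[0,0,0],[0,0,-0.2],[0,0,-0.4],[0,0,-0.4],[0,0,-0.4]]' --twist '[[-0.005,0,0],[0,0,0],[0,0,0],[0,0,0],[0,0,0],[0,0,0],[0,0,0],[0,0,0],[0,0,0],[0,0,0],[0,0,0],[0,0,0]]' --jaw '[255,255,255,128,0,0,0,0,0,0,0,0]'

```text
clock: 8.25
tcp_pos: [0.4812, 0.4268, 0.3813]
orientation: [3.096, 0.405, 0.01]
contact_force: [0.5, 0.5, 0.5]
grip_width: 0.0856
```

```bash
python3 - <<'E'
from plan import *
from meas import *
state()
f=cam("top");H=hsv(f);P=cloud(f); crop(f,20,270,120,270,3.2,"t7.png")
red=(cv2.inRange(H,(0,170,90),(6,255,255))|cv2.inRange(H,(174,170,90),(180,255,255)))>0
for c,st,mm in blobs(red&(P[...,2]>.055)&(P[...,2]<.08),10): print("bar",c,rect(f,mm,.068),st[4])
# cartridges
blue=cv2.inRange(H,(105,110,90),(125,255,255))>0
yel=cv2.inRange(H,(8,120,120),(30,255,255))>0
for nm,m in(("r",red),("b",blue),("y",yel)):
  for c,st,mm in blobs(m,8):
    q=ray(f,c,.030)[0]
    if .48<q[0]<.61 and -.04<q[1]<.1: print(nm,c.round(1),st[4],q.round(4))
f=cam("scene"); crop(f,270,560,220,420,2.7,"s7.png")
E
```

```text
t 8.25 pos [0.4812 0.4268 0.3813] hd 14.91 tilt 1.18 F [0.46 0.48 0.47] M [ 0.028 -0.004 -0.05 ] w 0.0856 q [-1.    0.45  0.24  1.67 -0.1   1.04 -0.47]
bar [ 48.88541667 215.171875  ] (array([0.48926489, 0.4205968 ]), (55.95635223388672, 24.18401336669922), -84.82708597183228) 192
b [205.6 196.9] 42 [0.5444 0.0621 0.03  ]
y [209.  180.2] 39 [0.5862 0.0552 0.03  ]
```

View pics/s7.png

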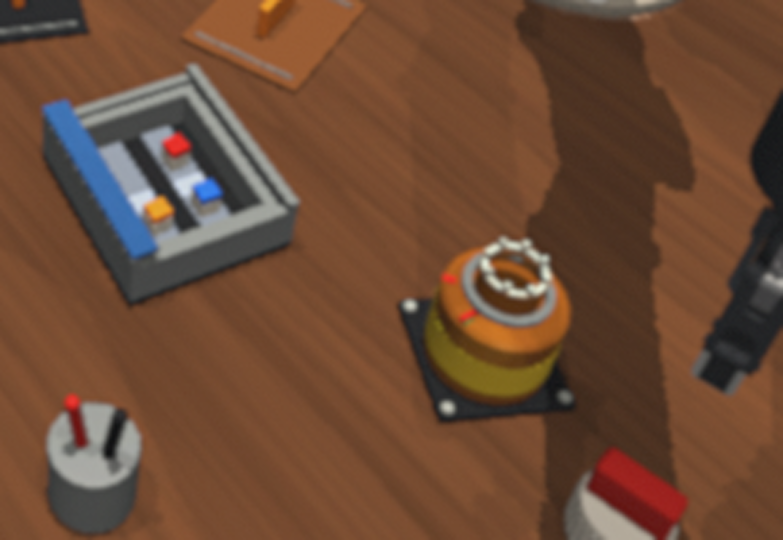

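View pics/t7.png

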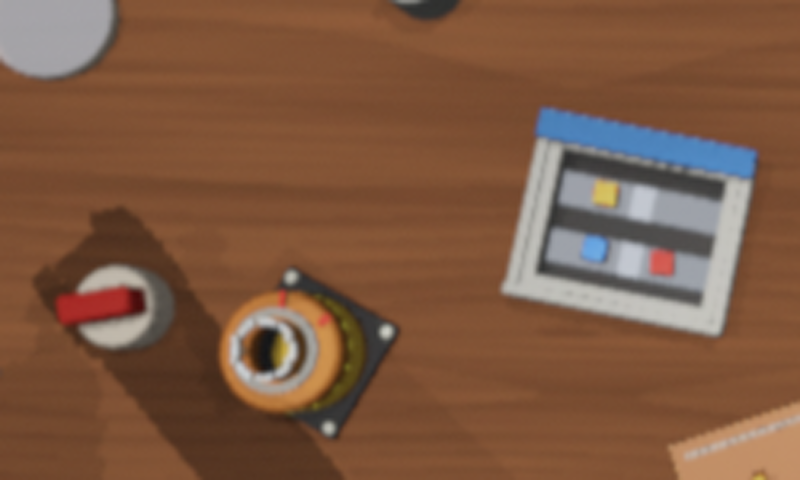

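The cap stands on the bench (bar at crop 95,305) and the pointer is at green. Cartridges present are orange, blue and red, with no green. Next I refine their positions.

```bash
python3 - <<'E'
from plan import *
from meas import *
C=np.array([.5622,.0328]);a=np.radians(-10.2);B=np.array([[np.cos(a),-np.sin(a)],[np.sin(a),np.cos(a)]])
for n in("top","scene"):
  f=cam(n);H=hsv(f)
  for nm,lo,hi in(("r1",(0,120,90),(8,255,255)),("r2",(172,120,90),(180,255,255)),("b",(100,100,90),(125,255,255)),("y",(8,150,120),(30,255,255))):
    for c,st,mm in blobs(cv2.inRange(H,lo,hi)>0,8):
      q=ray(f,c,.030)[0]
      l=B.T@(q[:2]-C)
      if abs(l[0])<.05 and abs(l[1])<.065: print(n,nm,st[4],q[:2].round(4),"box",l.round(4))
plan(np.array([.544,.0625,.30]),down(79.8),135,dec=2)
E
```

```text
top r1 39 [0.5338 0.0101] box [-0.0239 -0.0274]
top b 50 [0.5438 0.062 ] box [-0.0233  0.0255]
scene r1 65 [0.5334 0.0122] box [-0.0247 -0.0254]
scene b 670 [0.6084 0.0077] box [ 0.05   -0.0165]
scene b 75 [0.5429 0.0638] box [-0.0245  0.027 ]
scene y 65 [0.587  0.0575] box [0.0201 0.0287]
9 {"dp": [[-0.03, 0.34, 0.08], [-0.07, 0.33, 0.08], [-0.12, 0.32, 0.08], [-0.16, 0.3, 0.08], [-0.19, 0.28, 0.08], [-0.23, 0.26, 0.08], [-0.26, 0.23, 0.08], [-0.28, 0.19, 0.08], [-0.31, 0.16, 0.08]], "twist": [[0.0, 0.0, -0.06], [0.0, 0.0, -0.06], [0.0, 0.0, -0.06], [0.0, 0.0, -0.06], [0.0, 0.0, -0.06], [0.0, 0.0, -0.06], [0.0, 0.0, -0.06], [0.0, 0.0, -0.06], [0.0, 0.0, -0.06]], "jaw": [135, 135, 135, 135, 135, 135, 135, 135, 135]}
```

apply_moves --dp '[[-0.03,0.34,0.08],[-0.07,0.33,0.08],[-0.12,0.32,0.08],[-0.16,0.3,0.08],[-0.19,0.28,0.08],[-0.23,0.26,0.08],[-0.26,0.23,0.08],[-0.28,0.19,0.08],[-0.31,0.16,0.08],[0,0,0]]' --twist '[[0,0,-0.06],[0,0,-0.06],[0,0,-0.06],[0,0,-0.06],[0,0,-0.06],[0,0,-0.06],[0,0,-0.06],[0,0,-0.06],[0,0,-0.06],[0,0,0]]' --jaw '[145,145,145,145,145,145,145,145,145,145]'

```text
clock: 9.45
tcp_pos: [0.544, 0.049, 0.2803]
orientation: [2.348, 2.073, -0.047]
contact_force: [0.1, 0.1, 0.6]
grip_width: 0.0373
```

```bash
python3 - <<'E'
from plan import *
state(); plan(np.array([.5434,.0629,.22]),down(79.8),145)
E
```

```text
t 9.45 pos [0.544  0.049  0.2803] hd 82.88 tilt 1.78 F [0.08 0.11 0.64] M [ 0.032  0.017 -0.016] w 0.0373 q [-0.26  0.43  0.06  1.97 -0.    0.77  1.24]
2 {"dp": [[0.064, -0.007, 0.25], [0.061, -0.01, 0.251]], "twist": [[-0.003, 0.007, 0.013], [-0.003, 0.007, 0.013]], "jaw": [145, 145]}
```

apply_moves --dp '[[0.125,-0.015,0.2],[0,0,0.15],[0,0,0]]' --twist '[[-0.006,0.014,0.026],[0,0,0],[0,0,0]]' --jaw '[145,145,145]'

```text
clock: 9.75
tcp_pos: [0.5415, 0.0607, 0.2324]
orientation: [-2.418, -1.999, 0.009]
contact_force: [-0.2, -0.6, 0.2]
grip_width: 0.0366
```

```bash
python3 - <<'E'
from plan import *
state(); plan(np.array([.5434,.0629,.188]),down(79.8),145)
f=cam("scene"); crop(f,250,420,200,360,3.5,"s8.png")
E
```

```text
t 9.75 pos [0.5415 0.0607 0.2324] hd 79.17 tilt 0.4 F [-0.24 -0.59  0.19] M [-0.021  0.053 -0.003] w 0.0366 q [-0.27  0.5   0.05  2.   -0.04  0.65  1.19]
1 {"dp": [[0.021, 0.014, 0.37]], "twist": [[-0.003, 0.001, -0.005]], "jaw": [145]}
```

View pics/s8.png

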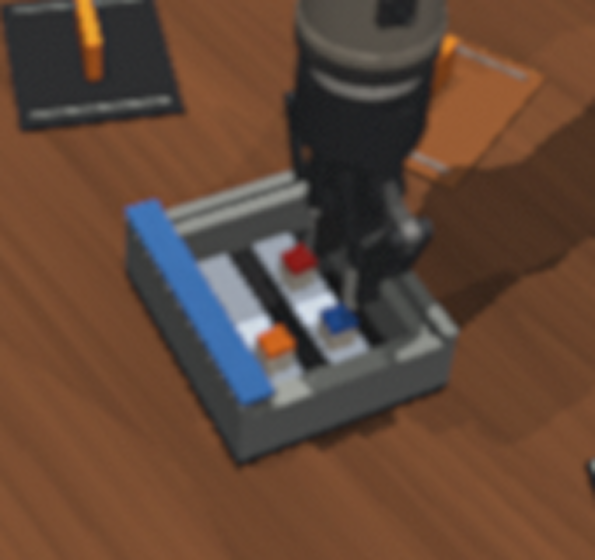

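The hand hangs above the blue cartridge (crop 340,318), clear of its neighbours. Descend and grip.

apply_moves --dp '[[0.021,0.014,0.15],[0,0,0.15],[0,0,0.065],[0,0,0],[0,0,0],[0,0,0],[0,0,0],[0,0,0],[0,0,0]]' --twist '[[-0.003,0,0],[0,0,0],[0,0,0],[0,0,0],[0,0,0],[0,0,0],[0,0,0],[0,0,0],[0,0,0]]' --jaw '[145,145,145,145,255,255,255,255,255]' --grip_force 50

```text
clock: 10.7
tcp_pos: [0.5451, 0.0652, 0.1927]
orientation: [2.418, 2.002, 0.006]
contact_force: [-0.2, -0.2, -0.7]
grip_width: 0.0161
```

```bash
python3 - <<'E'
from plan import *
state()
E
```

```text
t 10.7 pos [0.5451 0.0652 0.1927] hd 79.26 tilt 0.26 F [-0.23 -0.22 -0.66] M [-0.035  0.026 -0.027] w 0.0161 q [-0.27  0.57  0.04  2.01 -0.04  0.56  1.19]
```

apply_moves --dp '[[0,0,-0.2],[0,0,-0.4],[0,0,-0.4],[0,0,-0.3]]' --twist '[[0,0,0],[0,0,0],[0,0,0],[0,0,0]]' --jaw '[255,255,255,255]'

```text
clock: 11.1
tcp_pos: [0.5425, 0.0648, 0.3485]
orientation: [-2.417, -2.002, 0.011]
contact_force: [1.0, 1.3, 0.0]
grip_width: 0.0165
```

```bash
python3 - <<'E'
from plan import *
state(); plan(np.array([.4597,.2822,.33]),down(79.3),255,dec=2,step=.04)
f=cam("scene"); crop(f,250,420,150,360,2.8,"s9.png")
E
```

```text
t 11.1 pos [0.5425 0.0648 0.3485] hd 79.26 tilt 0.45 F [1.   1.33 0.03] M [ 0.014 -0.091  0.011] w 0.0165 q [-0.29  0.33  0.07  1.92 -0.03  0.9   1.18]
6 {"dp": [[0.28, -0.17, 0.03], [0.28, -0.17, 0.03], [0.28, -0.17, 0.03], [0.28, -0.17, 0.03], [0.28, -0.17, 0.03], [0.28, -0.17, 0.03]], "twist": [[-0.0, 0.0, -0.0], [-0.0, 0.0, -0.0], [-0.0, 0.0, -0.0], [-0.0, 0.0, -0.0], [-0.0, 0.0, -0.0], [-0.0, 0.0, -0.0]], "jaw": [255, 255, 255, 255, 255, 255]}
```

View pics/s9.png

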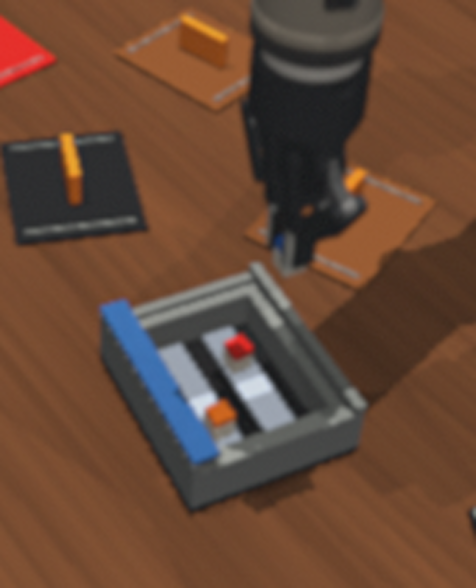

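The blue cartridge is held (crop 280,240). Next I carry it over the jar.

apply_moves --dp '[[0.28,-0.17,0.0],[0.28,-0.17,0.0],[0.28,-0.17,0.03],[0.28,-0.17,0.03],[0.28,-0.17,0.03],[0.27,-0.16,0.0],[0,0,0],[0,0,0]]' --twist '[[0,0,0],[0,0,0],[0,0,0],[0,0,0],[0,0,0],[0,0,0],[0,0,0],[0,0,0]]' --jaw '[255,255,255,255,255,255,255,255]'

```text
clock: 11.95
tcp_pos: [0.4617, 0.2908, 0.3468]
orientation: [2.421, 1.993, 0.018]
contact_force: [0.6, 0.4, -0.2]
grip_width: 0.0165
```

```bash
python3 - <<'E'
from plan import *
state(); plan(np.array([.4597,.2822,.296]),down(79.3),255,step=.04)
E
```

```text
t 11.95 pos [0.4617 0.2908 0.3468] hd 78.92 tilt 0.71 F [ 0.65  0.41 -0.21] M [-0.051  0.01   0.01 ] w 0.0165 q [-0.65  0.33 -0.03  1.93  0.02  0.87  0.68]
2 {"dp": [[-0.038, -0.004, 0.212], [-0.037, -0.002, 0.212]], "twist": [[0.003, -0.001, -0.002], [0.003, -0.001, -0.002]], "jaw": [255, 255]}
```

apply_moves --dp '[[-0.07,-0.006,0.1],[-0.005,0,0.15],[0,0,0.12],[0,0,0]]' --twist '[[0.006,-0.002,0],[0,0,0],[0,0,0],[0,0,0]]' --jaw '[255,255,255,255]'

```text
clock: 12.35
tcp_pos: [0.4604, 0.2754, 0.299]
orientation: [-2.432, -1.987, 0.006]
contact_force: [-0.2, 0.6, 0.7]
grip_width: 0.0166
```

```bash
python3 - <<'E'
from plan import *
state(); plan(np.array([.4597,.2822,.296]),down(79.3),255,step=.04)
f=cam("scene"); crop(f,360,530,180,360,3,"s10.png")
E
```

```text
t 12.35 pos [0.4604 0.2754 0.299 ] hd 78.52 tilt 0.21 F [-0.25  0.61  0.74] M [-0.025  0.018 -0.013] w 0.0166 q [-0.63  0.38 -0.03  1.98  0.01  0.78  0.7 ]
1 {"dp": [[0.054, -0.017, 0.025]], "twist": [[-0.001, 0.001, -0.007]], "jaw": [255]}
```

View pics/s10.png

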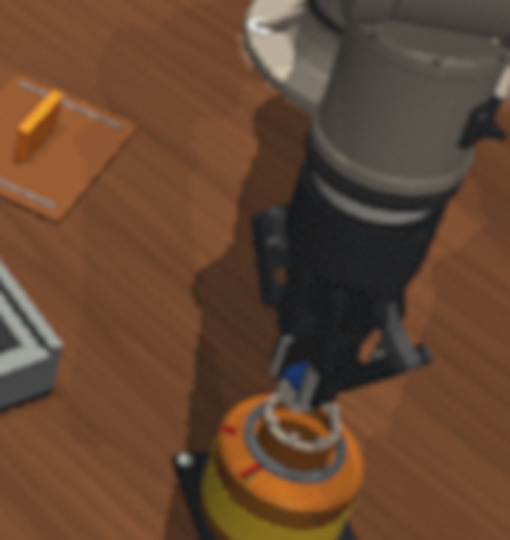

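apply_moves --dp '[[0.05,-0.017,0.0],[0,0,0.025],[0,0,0]]' --twist '[[0,0,0],[0,0,0],[0,0,0]]' --jaw '[255,255,255]'

```text
clock: 12.7
tcp_pos: [0.4611, 0.2806, 0.2978]
orientation: [-2.436, -1.983, 0.002]
contact_force: [-0.7, 0.8, 0.0]
grip_width: 0.0165
```

```bash
python3 - <<'E'
from plan import *
state(); plan(np.array([.4597,.2822,.296]),down(79.3),255,step=.04)
f=cam("scene"); crop(f,360,530,180,360,3,"s11.png")
E
```

```text
t 12.7 pos [0.4611 0.2806 0.2978] hd 78.31 tilt 0.06 F [-0.72  0.78  0.02] M [0.029 0.029 0.064] w 0.0165 q [-0.64  0.39 -0.03  1.98  0.01  0.78  0.69]
1 {"dp": [[0.011, -0.014, 0.015]], "twist": [[-0.0, 0.0, -0.008]], "jaw": [255]}
```

View pics/s11.png

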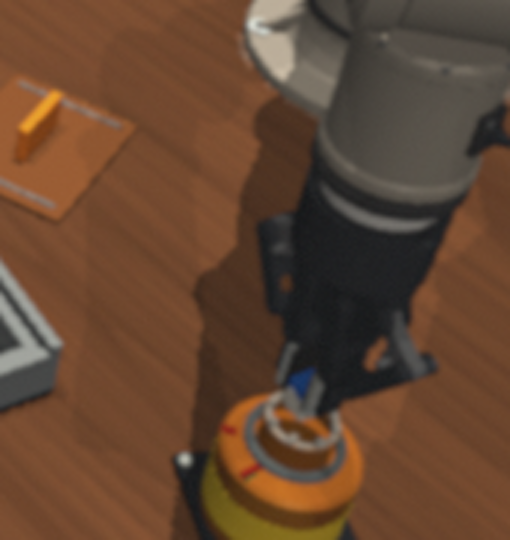

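apply_moves --dp '[[0.011,-0.014,0.03],[0,0,0.02],[0,0,0],[0,0,0],[0,0,0],[0,0,0],[0,0,0],[0,0,-0.2],[0,0,-0.2]]' --twist '[[0,0,0],[0,0,0],[0,0,0],[0,0,0],[0,0,0],[0,0,0],[0,0,0],[0,0,0],[0,0,0]]' --jaw '[255,255,255,145,145,145,145,145,145]'

```text
clock: 13.65
tcp_pos: [0.4587, 0.2823, 0.3385]
orientation: [-2.434, -1.985, 0.009]
contact_force: [0.1, 0.5, 0.4]
grip_width: 0.037
```

```bash
python3 - <<'E'
from plan import *
state(); plan(np.array([.5336,.0115,.33]),down(79.8),145,dec=2)
f=cam("scene"); crop(f,360,530,180,360,3,"s12.png")
E
```

```text
t 13.65 pos [0.4587 0.2823 0.3385] hd 78.37 tilt 0.34 F [0.12 0.45 0.42] M [ 0.062 -0.081 -0.057] w 0.037 q [-0.64  0.33 -0.03  1.94  0.01  0.87  0.69]
7 {"dp": [[-0.3, 0.15, 0.01], [-0.3, 0.15, 0.01], [-0.3, 0.15, 0.01], [-0.3, 0.15, 0.01], [-0.3, 0.15, 0.01], [-0.3, 0.15, 0.01], [-0.3, 0.15, 0.01]], "twist": [[-0.0, 0.0, -0.0], [-0.0, 0.0, -0.0], [-0.0, 0.0, -0.0], [-0.0, 0.0, -0.0], [-0.0, 0.0, -0.0], [-0.0, 0.0, -0.0], [-0.0, 0.0, -0.0]], "jaw": [145, 145, 145, 145, 145, 145, 145]}
```

View pics/s12.png

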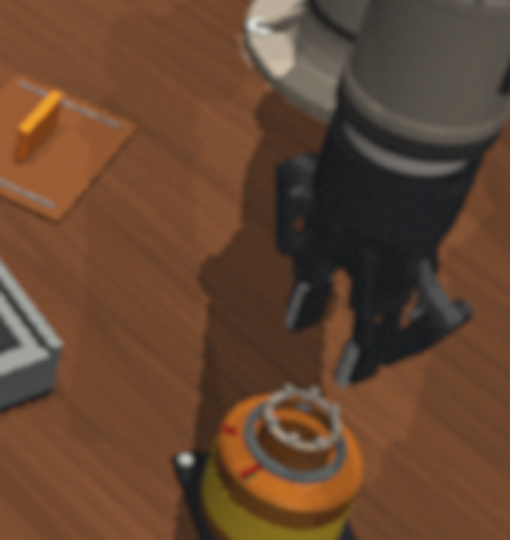

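The blue cartridge dropped in: the jaws are empty and the mouth at (303,425) is clear. Red is next.

apply_moves --dp '[[-0.3,0.15,0.0],[-0.3,0.15,0.0],[-0.3,0.15,0.0],[-0.3,0.15,0.0],[-0.3,0.15,0.0],[-0.3,0.15,0.0],[-0.2,0.11,0],[0,0,0.2],[0,0,0.3],[0,0,0.2],[0,0,0]]' --twist '[[0,0,0],[0,0,-0.01],[0,0,0],[0,0,0],[0,0,0],[0,0,0],[0,0,0],[0,0,0],[0,0,0],[0,0,0],[0,0,0]]' --jaw '[145,145,145,145,145,145,145,145,145,145,145]'

```text
clock: 14.8
tcp_pos: [0.5402, 0.015, 0.2598]
orientation: [2.409, 2.009, 0.021]
contact_force: [-0.5, 0.7, 0.5]
grip_width: 0.0372
```

```bash
python3 - <<'E'
from plan import *
state(); plan(np.array([.5336,.0115,.191]),down(79.8),145,n=1)
f=cam("scene"); crop(f,250,420,200,360,3.5,"s13.png")
E
```

```text
t 14.8 pos [0.5402 0.015  0.2598] hd 79.64 tilt 0.82 F [-0.46  0.66  0.46] M [ 0.039  0.086 -0.004] w 0.0372 q [-0.2   0.44  0.07  2.01 -0.05  0.68  1.3 ]
1 {"dp": [[-0.043, -0.056, 0.572]], "twist": [[0.006, -0.003, -0.001]], "jaw": [145]}
```

View pics/s13.png

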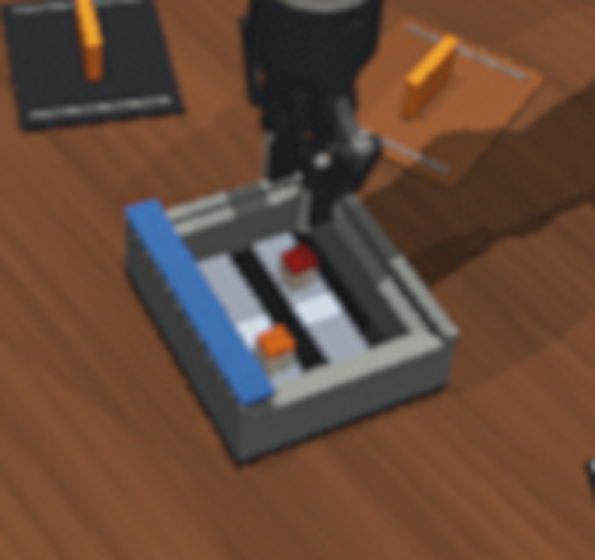

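apply_moves --dp '[[-0.043,-0.054,0.1],[0,0,0.2],[0,0,0.12],[0,0,0]]' --twist '[[0.006,-0.003,0],[0,0,0],[0,0,0],[0,0,0]]' --jaw '[145,145,145,145]'

```text
clock: 15.25
tcp_pos: [0.5345, 0.0112, 0.2125]
orientation: [2.41, 2.011, 0.01]
contact_force: [-0.3, 0.4, -0.3]
grip_width: 0.0368
```

```bash
python3 - <<'E'
from plan import *
state(); plan(np.array([.5336,.0115,.191]),down(79.8),145,n=1)
E
```

```text
t 15.25 pos [0.5345 0.0112 0.2125] hd 79.68 tilt 0.4 F [-0.27  0.44 -0.29] M [0.041 0.049 0.008] w 0.0368 q [-0.19  0.52  0.06  2.04 -0.06  0.58  1.31]
1 {"dp": [[0.001, -0.009, 0.179]], "twist": [[0.003, -0.001, -0.001]], "jaw": [145]}
```

apply_moves --dp '[[0,-0.006,0.1],[0,0,0.08],[0,0,0],[0,0,0],[0,0,0],[0,0,0],[0,0,0],[0,0,-0.1],[0,0,-0.3],[0,0,-0.4],[0,0,-0.4],[0,0,-0.2],[0,0,0]]' --twist '[[0.003,0,0],[0,0,0],[0,0,0],[0,0,0],[0,0,0],[0,0,0],[0,0,0],[0,0,0],[0,0,0],[0,0,0],[0,0,0],[0,0,0],[0,0,0]]' --jaw '[145,145,145,255,255,255,255,255,255,255,255,255,255]'

```text
clock: 16.55
tcp_pos: [0.5338, 0.0107, 0.3703]
orientation: [2.412, 2.012, 0.009]
contact_force: [-0.1, 0.5, -0.2]
grip_width: 0.0162
```

```bash
python3 - <<'E'
from plan import *
state(); plan(np.array([.4597,.2822,.34]),down(79),255,dec=2,step=.04)
f=cam("scene"); crop(f,250,420,150,360,2.8,"s14.png")
E
```

```text
t 16.55 pos [0.5338 0.0107 0.3703] hd 79.67 tilt 0.34 F [-0.06  0.48 -0.24] M [-0.04  -0.061  0.073] w 0.0162 q [-0.21  0.28  0.09  1.94 -0.04  0.92  1.29]
8 {"dp": [[0.26, -0.13, 0.03], [0.26, -0.13, 0.03], [0.26, -0.13, 0.03], [0.26, -0.13, 0.03], [0.26, -0.13, 0.03], [0.26, -0.13, 0.03], [0.26, -0.13, 0.03], [0.26, -0.13, 0.03]], "twist": [[0.0, -0.0, 0.0], [0.0, -0.0, 0.0], [0.0, -0.0, 0.0], [0.0, -0.0, 0.0], [0.0, -0.0, 0.0], [0.0, -0.0, 0.0], [0.0, -0.0, 0.0], [0.0, -0.0, 0.0]], "jaw": [255, 255, 255, 255, 255, 255, 255, 255]}
```

View pics/s14.png

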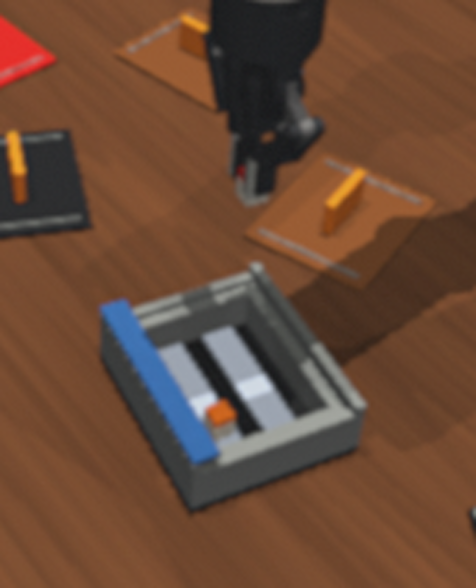

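Red is held (crop 243,175). The black cover has been knocked aside, so I will measure it again later.

apply_moves --dp '[[0.26,-0.13,0.0],[0.26,-0.13,0.03],[0.26,-0.13,0.03],[0.26,-0.13,0.03],[0.26,-0.13,0.03],[0.26,-0.13,0.03],[0.26,-0.13,0.03],[0.2,-0.1,0.0],[0,0,0],[0,0,0]]' --twist '[[0,0,0],[0,0,0],[0,0,0],[0,0,0],[0,0,0],[0,0,0],[0,0,0],[0,0,0],[0,0,0],[0,0,0]]' --jaw '[255,255,255,255,255,255,255,255,255,255]'

```text
clock: 17.6
tcp_pos: [0.4503, 0.2769, 0.3362]
orientation: [-2.413, -2.006, 0.023]
contact_force: [0.2, -0.3, -0.1]
grip_width: 0.0167
```

```bash
python3 - <<'E'
from plan import *
state(); plan(np.array([.4597,.2822,.298]),down(79),255,n=1)
E
```

```text
t 17.6 pos [0.4503 0.2769 0.3362] hd 79.48 tilt 0.86 F [ 0.23 -0.28 -0.1 ] M [ 0.003 -0.01  -0.038] w 0.0167 q [-0.63  0.32 -0.04  1.96  0.01  0.87  0.7 ]
1 {"dp": [[0.061, 0.073, 0.317]], "twist": [[-0.006, 0.004, 0.004]], "jaw": [255]}
```

apply_moves --dp '[[0.058,0.068,0.03],[0,0,0.1],[0,0,0.1],[0,0,0.06],[0,0,0]]' --twist '[[-0.006,0.004,0],[0,0,0],[0,0,0],[0,0,0],[0,0,0]]' --jaw '[255,255,255,255,255]'

```text
clock: 18.1
tcp_pos: [0.4614, 0.278, 0.296]
orientation: [2.42, 1.999, -0.005]
contact_force: [-0.7, -1.0, 0.1]
grip_width: 0.0163
```

```bash
python3 - <<'E'
from plan import *
state(); plan(np.array([.4597,.2822,.292]),down(79),255,n=1)
f=cam("scene"); crop(f,360,530,180,360,3,"s15.png")
E
```

```text
t 18.1 pos [0.4614 0.278  0.296 ] hd 79.12 tilt 0.26 F [-0.68 -0.97  0.05] M [ 0.012  0.022 -0.011] w 0.0163 q [-0.63  0.39 -0.04  1.98  0.03  0.78  0.7 ]
1 {"dp": [[0.032, -0.021, 0.033]], "twist": [[0.0, 0.002, 0.001]], "jaw": [255]}
```

View pics/s15.png

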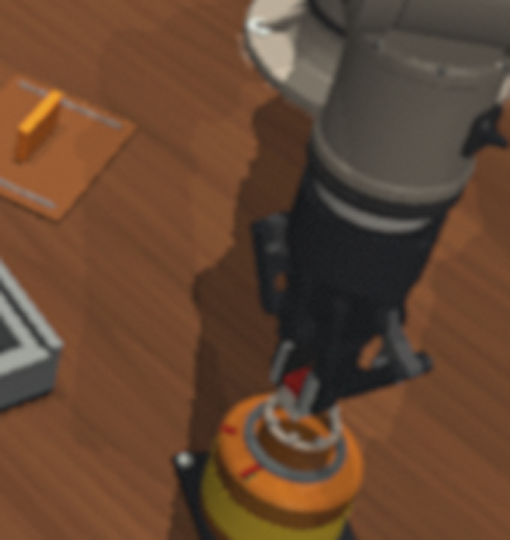

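The red cartridge is at the mouth. I correct about 4 mm, then drop it.

apply_moves --dp '[[0.032,-0.021,0.02],[0,0,0.015],[0,0,0],[0,0,0],[0,0,0],[0,0,0],[0,0,0],[0,0,-0.2],[0,0,-0.2]]' --twist '[[0,0,0],[0,0,0],[0,0,0],[0,0,0],[0,0,0],[0,0,0],[0,0,0],[0,0,0],[0,0,0]]' --jaw '[255,255,255,145,145,145,145,145,145]'

```text
clock: 19.05
tcp_pos: [0.4589, 0.2824, 0.3396]
orientation: [2.42, 1.999, -0.011]
contact_force: [0.2, -0.4, -0.7]
grip_width: 0.0367
```

```bash
python3 - <<'E'
from plan import *
state(); plan(np.array([.5868,.0567,.34]),down(79.8),145,dec=2)
f=cam("scene"); crop(f,360,530,180,360,3,"s16.png")
E
```

```text
t 19.05 pos [0.4589 0.2824 0.3396] hd 79.13 tilt 0.42 F [ 0.17 -0.44 -0.67] M [ 0.054 -0.073  0.047] w 0.0367 q [-0.64  0.33 -0.04  1.94  0.02  0.87  0.69]
6 {"dp": [[-0.27, 0.23, 0.0], [-0.27, 0.23, 0.0], [-0.28, 0.23, 0.0], [-0.28, 0.23, 0.0], [-0.28, 0.23, -0.0], [-0.28, 0.23, -0.0]], "twist": [[-0.0, 0.0, -0.0], [-0.0, 0.0, -0.0], [-0.0, 0.0, -0.0], [-0.0, 0.0, -0.0], [-0.0, 0.0, -0.0], [-0.0, 0.0, -0.0]], "jaw": [145, 145, 145, 145, 145, 145]}
```

View pics/s16.png

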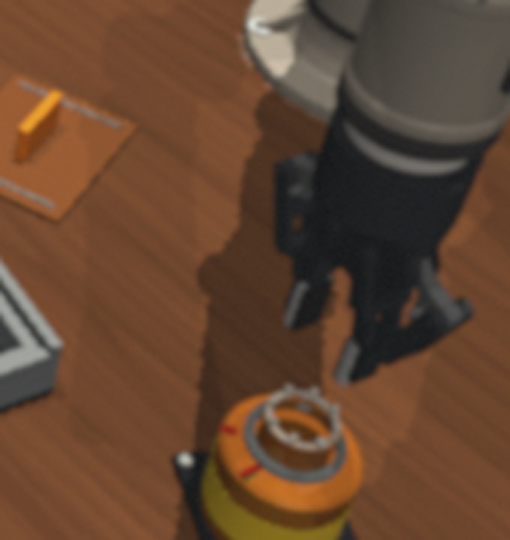

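Red is in. Orange is next.

apply_moves --dp '[[-0.27,0.23,0.0],[-0.27,0.23,0.0],[-0.27,0.23,0.0],[-0.27,0.23,0.0],[-0.27,0.23,0.0],[-0.22,0.17,0.0],[0,0,0.1],[0,0,0.2],[0,0,0.2],[0,0,0.1],[0,0,0]]' --twist '[[0,0,0],[0,0,0],[0,0,0],[0,0,0],[0,0,0],[0,0,0],[0,0,0],[0,0,0],[0,0,0],[0,0,0],[0,0,0]]' --jaw '[145,145,145,145,145,145,145,145,145,145,145]'

```text
clock: 20.2
tcp_pos: [0.5866, 0.0621, 0.2729]
orientation: [2.414, 2.001, 0.015]
contact_force: [-0.9, 0.8, 0.7]
grip_width: 0.0367
```

```bash
python3 - <<'E'
from plan import *
state(); plan(np.array([.5868,.0567,.191]),down(79.8),145,n=1)
f=cam("scene"); crop(f,250,420,200,360,3.5,"s17.png")
E
```

```text
t 20.2 pos [0.5866 0.0621 0.2729] hd 79.3 tilt 0.66 F [-0.91  0.75  0.72] M [-0.055  0.046  0.015] w 0.0367 q [-0.25  0.49  0.05  1.88 -0.03  0.76  1.2 ]
1 {"dp": [[-0.047, 0.003, 0.682]], "twist": [[0.005, -0.002, -0.004]], "jaw": [145]}
```

View pics/s17.png

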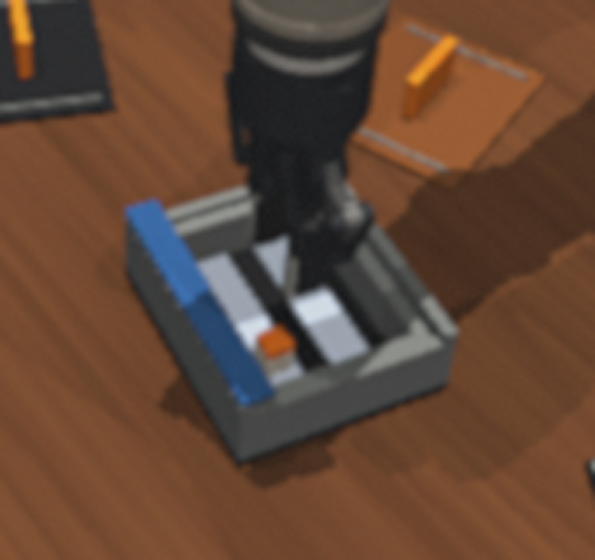

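apply_moves --dp '[[-0.044,0,0.1],[0,0,0.2],[0,0,0.2],[0,0,0]]' --twist '[[0.005,-0.002,-0.004],[0,0,0],[0,0,0],[0,0,0]]' --jaw '[145,145,145,145]'

```text
clock: 20.65
tcp_pos: [0.5876, 0.0575, 0.2148]
orientation: [2.404, 2.017, 0.009]
contact_force: [-0.1, -0.8, -0.3]
grip_width: 0.037
```

```bash
python3 - <<'E'
from plan import *
state(); plan(np.array([.5868,.0567,.191]),down(79.8),145,n=1)
E
```

```text
t 20.65 pos [0.5876 0.0575 0.2148] hd 79.98 tilt 0.39 F [-0.11 -0.81 -0.34] M [-0.025  0.04   0.056] w 0.037 q [-0.23  0.58  0.04  1.9  -0.03  0.65  1.22]
1 {"dp": [[-0.008, -0.007, 0.199]], "twist": [[0.003, -0.001, 0.001]], "jaw": [145]}
```

apply_moves --dp '[[-0.006,-0.006,0.1],[0,0,0.1],[0,0,0],[0,0,0],[0,0,0],[0,0,0],[0,0,0],[0,0,-0.1],[0,0,-0.3],[0,0,-0.4],[0,0,-0.4],[0,0,-0.2],[0,0,0]]' --twist '[[0.003,0,0],[0,0,0],[0,0,0],[0,0,0],[0,0,0],[0,0,0],[0,0,0],[0,0,0],[0,0,0],[0,0,0],[0,0,0],[0,0,0],[0,0,0]]' --jaw '[145,145,145,255,255,255,255,255,255,255,255,255,255]'

```text
clock: 21.95
tcp_pos: [0.5873, 0.0563, 0.3717]
orientation: [2.405, 2.018, 0.011]
contact_force: [0.3, 0.4, 0.1]
grip_width: 0.0163
```

```bash
python3 - <<'E'
from plan import *
state(); plan(np.array([.4597,.2822,.345]),down(79),255,dec=2,step=.04)
f=cam("scene"); crop(f,250,420,150,360,2.8,"s18.png")
E
```

```text
t 21.95 pos [0.5873 0.0563 0.3717] hd 80.0 tilt 0.43 F [0.3  0.36 0.08] M [-0.053  0.028 -0.029] w 0.0163 q [-0.24  0.37  0.05  1.8  -0.03  0.96  1.22]
7 {"dp": [[0.24, -0.2, 0.03], [0.24, -0.2, 0.03], [0.24, -0.2, 0.03], [0.24, -0.2, 0.03], [0.24, -0.2, 0.03], [0.24, -0.2, 0.03], [0.24, -0.2, 0.03]], "twist": [[0.0, -0.0, 0.0], [0.0, -0.0, 0.0], [0.0, -0.0, 0.0], [0.0, -0.0, 0.0], [0.0, -0.0, 0.0], [0.0, -0.0, 0.0], [0.0, -0.0, 0.0]], "jaw": [255, 255, 255, 255, 255, 255, 255]}
```

View pics/s18.png

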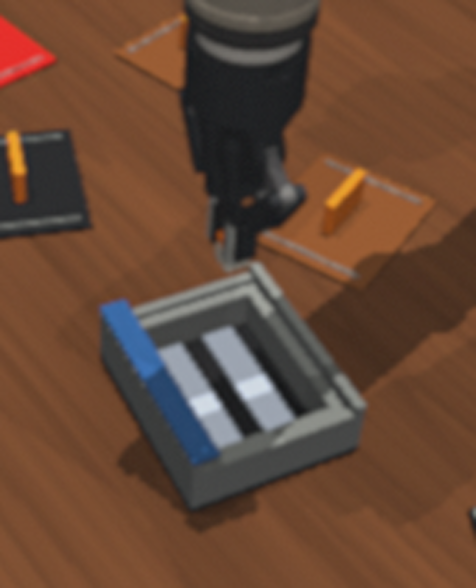

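Orange is held (crop 220,235) and the box is now empty.

apply_moves --dp '[[0.24,-0.2,0.0],[0.24,-0.2,0.03],[0.24,-0.2,0.03],[0.24,-0.2,0.03],[0.24,-0.2,0.03],[0.24,-0.2,0.03],[0.22,-0.18,0.03],[0,0,0],[0,0,0],[0,0,0]]' --twist '[[0,0,0],[0,0,0],[0,0,0],[0,0,0],[0,0,0],[0,0,0],[0,0,0],[0,0,0],[0,0,0],[0,0,0]]' --jaw '[255,255,255,255,255,255,255,255,255,255]'

```text
clock: 23.0
tcp_pos: [0.4498, 0.2856, 0.3377]
orientation: [-2.409, -2.016, 0.019]
contact_force: [0.2, 1.0, -1.2]
grip_width: 0.0163
```

```bash
python3 - <<'E'
from plan import *
state(); plan(np.array([.4597,.2822,.298]),down(79),255,n=1)
E
```

```text
t 23.0 pos [0.4498 0.2856 0.3377] hd 79.86 tilt 0.68 F [ 0.2   0.99 -1.16] M [-0.031 -0.031 -0.052] w 0.0163 q [-0.64  0.33 -0.05  1.95  0.02  0.87  0.69]
1 {"dp": [[-0.01, 0.088, 0.331]], "twist": [[-0.004, 0.004, 0.007]], "jaw": [255]}
```

apply_moves --dp '[[-0.01,0.082,0.03],[0,0,0.1],[0,0,0.1],[0,0,0.08],[0,0,0],[0,0,0]]' --twist '[[-0.004,0.004,0],[0,0,0],[0,0,0],[0,0,0],[0,0,0],[0,0,0]]' --jaw '[255,255,255,255,255,255]'

```text
clock: 23.6
tcp_pos: [0.4622, 0.2777, 0.2954]
orientation: [2.415, 2.005, -0.004]
contact_force: [0.3, 0.9, 0.1]
grip_width: 0.0165
```

```bash
python3 - <<'E'
from plan import *
state(); plan(np.array([.4597,.2822,.292]),down(79),255,n=1)
f=cam("scene"); crop(f,360,530,180,360,3,"s19.png")
E
```

```text
t 23.6 pos [0.4622 0.2777 0.2954] hd 79.41 tilt 0.2 F [0.3  0.86 0.09] M [-0.007 -0.013 -0.039] w 0.0165 q [-0.62  0.39 -0.05  1.98  0.03  0.78  0.7 ]
1 {"dp": [[0.033, -0.028, 0.028]], "twist": [[0.0, 0.002, 0.003]], "jaw": [255]}
```

View pics/s19.png

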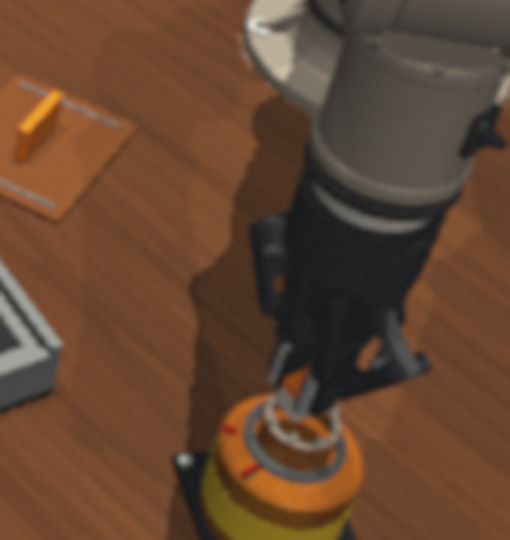

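Same pose as before. Correct and release.

apply_moves --dp '[[0.033,-0.028,0.02],[0,0,0.015],[0,0,0],[0,0,0],[0,0,0],[0,0,0],[0,0,0],[0,0,-0.2],[0,0,-0.3],[0,0,0]]' --twist '[[0,0,0],[0,0,0],[0,0,0],[0,0,0],[0,0,0],[0,0,0],[0,0,0],[0,0,0],[0,0,0],[0,0,0]]' --jaw '[255,255,255,145,145,145,145,145,145,0]'

```text
clock: 24.65
tcp_pos: [0.4593, 0.2834, 0.3536]
orientation: [2.414, 2.007, -0.003]
contact_force: [0.4, 0.2, 0.3]
grip_width: 0.0502
```

```bash
python3 - <<'E'
from plan import *
from meas import *
state()
f=cam("scene"); crop(f,270,560,180,420,2.7,"s20.png")
f=cam("top");H=hsv(f);P=cloud(f)
red=(cv2.inRange(H,(0,150,80),(6,255,255))|cv2.inRange(H,(174,150,80),(180,255,255)))>0
for c,st,mm in blobs(red&(P[...,2]>.055)&(P[...,2]<.08),40): print("bar",c,rect(f,mm,.068),st[4],ray(f,c,.068))
plan(np.array([.487,.4235,.30]),down(8),0,dec=2)
E
```

```text
t 24.65 pos [0.4593 0.2834 0.3536] hd 79.47 tilt 0.17 F [0.37 0.25 0.27] M [-0.037 -0.059 -0.035] w 0.0502 q [-0.63  0.32 -0.05  1.93  0.02  0.9   0.7 ]
9 {"dp": [[0.13, 0.0, 0.05], [0.13, -0.02, 0.05], [0.13, -0.03, 0.05], [0.12, -0.05, 0.05], [0.11, -0.07, 0.05], [0.1, -0.08, 0.05], [0.09, -0.1, 0.05], [0.08, -0.11, 0.05], [0.06, -0.12, 0.05]], "twist": [[0.0, 0.0, 0.07], [0.0, 0.0, 0.07], [0.0, 0.0, 0.07], [0.0, 0.0, 0.07], [0.0, 0.0, 0.07], [0.0, 0.0, 0.07], [0.0, 0.0, 0.07], [0.0, 0.0, 0.07], [0.0, 0.0, 0.07]], "jaw": [0, 0, 0, 0, 0, 0, 0, 0, 0]}
```

View pics/s20.png

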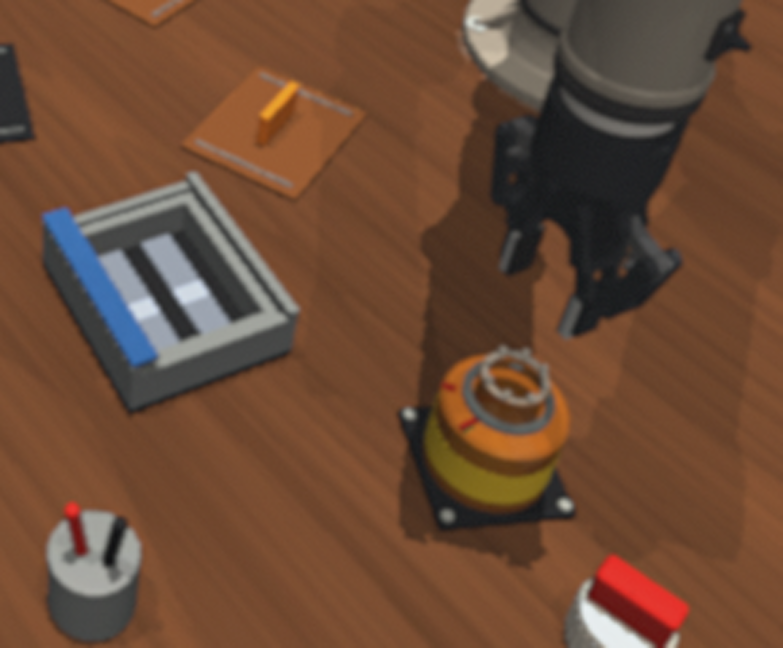

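```bash
python3 - <<'E'
from plan import *
from meas import *
f=cam("scene");H=hsv(f);P=cloud(f)
red=(cv2.inRange(H,(0,150,60),(6,255,255))|cv2.inRange(H,(174,150,60),(180,255,255)))>0
m=red&(P[...,2]>.05)&(P[...,2]<.09)&(P[...,1]>.36)
for c,st,mm in blobs(m,20):
    top=mm&(H[...,2]>170); print(st[4],top.sum(),rect(f,top,.068),np.median(P[top],0))
E
```

```text
578 376 (array([0.49202521, 0.42285098]), (54.507808685302734, 24.57579803466797), -78.12544631958008) [0.49243337 0.42337406 0.06849257]
```

apply_moves --dp '[[0.13,0.0,0.0],[0.13,-0.02,0.0],[0.13,-0.03,0.0],[0.12,-0.05,0.0],[0.11,-0.07,0.05],[0.1,-0.08,0.05],[0.09,-0.1,0.05],[0.07,-0.12,0.05],[0,0,0]]' --twist '[[0,0,0.07],[0,0,0.07],[0,0,0.07],[0,0,0.07],[0,0,0.07],[0,0,0.07],[0,0,0.07],[0,0,0.02],[0,0,0]]' --jaw '[0,0,0,0,0,0,0,0,0]'

```text
clock: 25.7
tcp_pos: [0.4832, 0.4064, 0.3091]
orientation: [3.089, 0.451, -0.036]
contact_force: [-0.4, -0.5, -0.8]
grip_width: 0.0853
```

```bash
python3 - <<'E'
from plan import *
state(); plan(np.array([.4863,.4255,.25]),down(12),0,n=1)
f=cam("scene"); crop(f,400,560,220,420,3,"s21.png")
E
```

```text
t 25.7 pos [0.4832 0.4064 0.3091] hd 16.6 tilt 1.75 F [-0.4  -0.49 -0.76] M [0.054 0.02  0.034] w 0.0853 q [-0.92  0.52  0.16  1.75 -0.1   0.92 -0.43]
1 {"dp": [[0.083, -0.153, 0.488]], "twist": [[0.008, 0.012, 0.038]], "jaw": [0]}
```

View pics/s21.png

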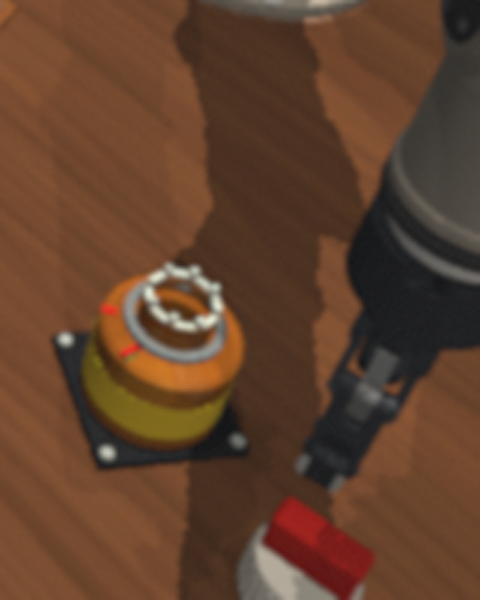

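```bash
python3 - <<'E'
from plan import *
plan(np.array([.4885,.422,.28]),down(12),0,n=1)
E
```

```text
1 {"dp": [[0.088, -0.127, 0.24]], "twist": [[0.009, 0.012, 0.038]], "jaw": [0]}
```

apply_moves --dp '[[0.08,-0.12,0.1],[0,0,0.1],[0,0,0],[0,0,0]]' --twist '[[0.009,0.012,0.035],[0,0,0],[0,0,0],[0,0,0]]' --jaw '[0,0,0,0]'

```text
clock: 26.15
tcp_pos: [0.4885, 0.4164, 0.2829]
orientation: [3.119, 0.341, -0.005]
contact_force: [0.4, -0.4, 0.7]
grip_width: 0.086
```

```bash
python3 - <<'E'
from plan import *
state();plan(np.array([.4885,.422,.2155]),down(12),0,n=1)
E
```

```text
t 26.15 pos [0.4885 0.4164 0.2829] hd 12.5 tilt 0.31 F [ 0.4  -0.38  0.66] M [ 0.031 -0.018 -0.03 ] w 0.086 q [-0.93  0.56  0.17  1.75 -0.12  0.85 -0.49]
1 {"dp": [[0.012, -0.048, 0.561]], "twist": [[0.002, 0.002, 0.004]], "jaw": [0]}
```

apply_moves --dp '[[0.01,-0.045,0.1],[0,0,0.2],[0,0,0.2],[0,0,0.05],[0,0,0],[0,0,0]]' --twist '[[0,0,0],[0,0,0],[0,0,0],[0,0,0],[0,0,0],[0,0,0]]' --jaw '[0,0,0,0,0,0]'

```text
clock: 26.75
tcp_pos: [0.4897, 0.4204, 0.2163]
orientation: [3.12, 0.343, -0.002]
contact_force: [-0.0, -0.0, 0.5]
grip_width: 0.0857
```

```bash
python3 - <<'E'
from plan import *
state();plan(np.array([.4885,.422,.2155]),down(12),0,n=1)
f=cam("scene"); crop(f,400,560,220,420,3,"s22.png")
E
```

```text
t 26.75 pos [0.4897 0.4204 0.2163] hd 12.56 tilt 0.18 F [-0.02 -0.03  0.52] M [ 0.04   0.051 -0.031] w 0.0857 q [-0.91  0.65  0.15  1.77 -0.13  0.74 -0.48]
1 {"dp": [[-0.007, -0.015, 0.007]], "twist": [[0.001, 0.001, 0.005]], "jaw": [0]}
```

View pics/s22.png

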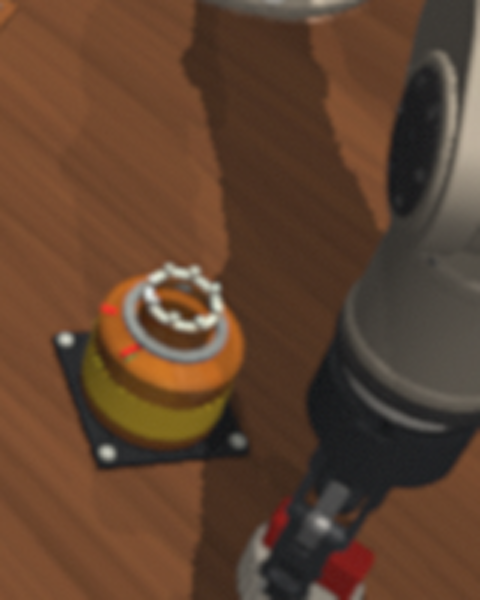

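apply_moves --dp '[[0,-0.008,0],[0,0,0],[0,0,0],[0,0,0],[0,0,0],[0,0,0],[0,0,0],[0,0,0],[0,0,-0.1],[0,0,-0.3],[0,0,-0.4],[0,0,-0.4],[0,0,0],[0,0,0]]' --twist '[[0,0,0],[0,0,0],[0,0,0],[0,0,0],[0,0,0],[0,0,0],[0,0,0],[0,0,0],[0,0,0],[0,0,0],[0,0,0],[0,0,0],[0,0,0],[0,0,0]]' --jaw '[128,255,255,255,255,255,255,255,255,255,255,255,255,255]' --grip_force 80

```text
clock: 28.2
tcp_pos: [0.4896, 0.4216, 0.3714]
orientation: [3.122, 0.343, 0.002]
contact_force: [-0.3, -0.2, -1.7]
grip_width: 0.0203
```

```bash
python3 - <<'E'
from plan import *
state();plan(np.array([.4597,.2822,.36]),down(12),255,dec=2)
f=cam("scene"); crop(f,370,560,180,420,2.5,"s23.png")
E
```

```text
t 28.2 pos [0.4896 0.4216 0.3714] hd 12.55 tilt 0.09 F [-0.3  -0.2  -1.71] M [0.004 0.03  0.009] w 0.0203 q [-0.95  0.46  0.19  1.67 -0.1   1.01 -0.51]
4 {"dp": [[-0.12, 0.27, 0.02], [-0.12, 0.27, 0.02], [-0.12, 0.27, 0.02], [-0.12, 0.27, 0.02]], "twist": [[0.0, -0.0, 0.0], [0.0, -0.0, 0.0], [0.0, -0.0, 0.0], [0.0, -0.0, 0.0]], "jaw": [255, 255, 255, 255]}
```

View pics/s23.png

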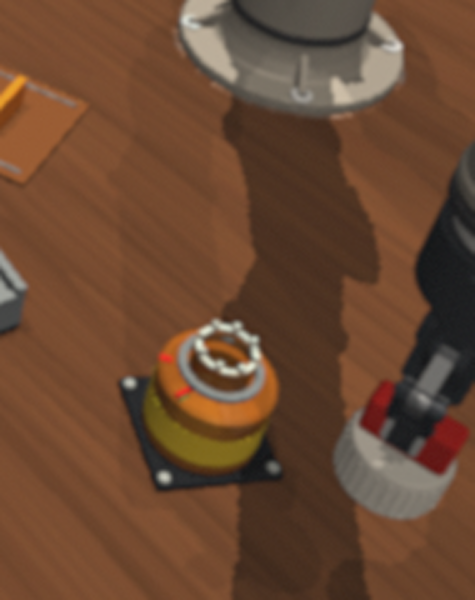

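apply_moves --dp '[[-0.12,0.27,0.0],[-0.12,0.27,0.0],[-0.12,0.27,0.0],[-0.1,0.23,0.0],[0,0,0],[0,0,0],[0,0,0],[0,0,0]]' --twist '[[0,0,0],[0,0,0],[0,0,0],[0,0,0],[0,0,0],[0,0,0],[0,0,0],[0,0,0]]' --jaw '[255,255,255,255,255,255,255,255]'

```text
clock: 29.05
tcp_pos: [0.4598, 0.2841, 0.3645]
orientation: [3.116, 0.347, -0.012]
contact_force: [0.0, -0.2, -1.2]
grip_width: 0.0207
```

```bash
python3 - <<'E'
from plan import *
state();plan(np.array([.4597,.2822,.335]),down(12.4),255,n=1)
E
```

```text
t 29.05 pos [0.4598 0.2841 0.3645] hd 12.71 tilt 0.54 F [ 0.02 -0.25 -1.23] M [0.021 0.027 0.055] w 0.0207 q [-0.84  0.3   0.21  1.93 -0.08  0.93 -0.37]
1 {"dp": [[-0.002, 0.014, 0.246]], "twist": [[0.002, 0.004, 0.003]], "jaw": [255]}
```

apply_moves --dp '[[0,0.014,0.0],[0,0,0.15],[0,0,0.05],[0,0,0],[0,0,0]]' --twist '[[0.002,0.004,0],[0,0,0],[0,0,0],[0,0,0],[0,0,0]]' --jaw '[255,255,255,255,255]'

```text
clock: 29.55
tcp_pos: [0.4605, 0.2856, 0.3399]
orientation: [-3.121, -0.354, -0.004]
contact_force: [0.1, -0.1, -0.8]
grip_width: 0.0205
```

```bash
python3 - <<'E'
from plan import *
state();plan(np.array([.4597,.2822,.335]),down(12.4),255,n=1)
f=cam("scene"); crop(f,400,520,240,380,4,"s24.png")
E
```

```text
t 29.55 pos [0.4605 0.2856 0.3399] hd 12.96 tilt 0.15 F [ 0.14 -0.15 -0.81] M [-0.002  0.037  0.023] w 0.0205 q [-0.84  0.34  0.2   1.95 -0.09  0.86 -0.36]
1 {"dp": [[-0.013, 0.026, 0.041]], "twist": [[-0.0, -0.001, 0.005]], "jaw": [255]}
```

View pics/s24.png

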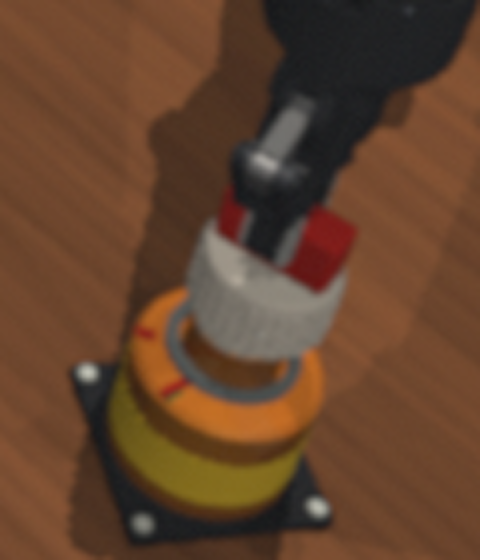

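```bash
python3 - <<'E'
from plan import *
for n in("scene","top"):
    f=cam(n);H=hsv(f);P=cloud(f)
    # skirt: low-sat bright pixels near cap
    m=(H[...,1]<70)&(H[...,2]>110)&(P[...,2]>.119)&(P[...,2]<.165)&(np.hypot(P[...,0]-.465,P[...,1]-.285)<.05)
    b=max(blobs(m,10),key=lambda b:b[1][4]); s=b[1]; print(n,"skirt",s)
    X=np.array([.4597,.2822,0])
    ang=np.linspace(0,2*np.pi,60)
    C=[]
    for z in(.1245,.1605):
        C.append(np.c_[.4605+.031*np.cos(ang),.2856+.031*np.sin(ang),np.full(60,z)])
    p=proj(f,np.concatenate(C)); print("predicted for TCP-axis cap: u",p[:,0].min().round(1),p[:,0].max().round(1),"v",p[:,1].min().round(1),p[:,1].max().round(1))
    # grey ring on jar pred vs seen
    pr=proj(f,np.c_[.4595+.031*np.cos(ang),.2822+.031*np.sin(ang),np.full(60,.085)]); print("ring pred",pr.min(0).round(1),pr.max(0).round(1))
    m=(H[...,1]<70)&(H[...,2]>80)&(P[...,2]>.078)&(P[...,2]<.093)&(np.hypot(P[...,0]-.46,P[...,1]-.283)<.04)
    for c,st,mm in blobs(m,15): print("ring seen",st)
E
```

```text
scene skirt [451 296  35  34 645]
predicted for TCP-axis cap: u 446.5 487.4 v 287.8 328.3
ring pred [441.  312.6] [475.3 340. ]
ring seen [442 315  11  23  66]
top skirt [ 88 214  18  28 205]
predicted for TCP-axis cap: u 76.2 111.5 v 213.1 242.1
ring pred [ 92.  215.5] [119.  242.3]
ring seen [107 217  12  25  76]
```

apply_moves --dp '[[-0.013,0.026,0.0],[0,0,0],[0,0,0.05],[0,0,0.05],[0,0,0.05],[0,0,0]]' --twist '[[0,0,0],[0,0,0],[0,0,0],[0,0,0],[0,0,0],[0,0,0]]' --jaw '[255,255,255,255,255,255]'

```text
clock: 30.3
tcp_pos: [0.46, 0.2818, 0.3217]
orientation: [-3.119, -0.353, -0.007]
contact_force: [0.5, 1.4, -0.7]
grip_width: 0.02
```

```bash
python3 - <<'E'
from plan import *
state();plan(np.array([.4597,.2822,.3]),down(12.4),255,n=1)
E
```

```text
t 30.3 pos [0.46   0.2818 0.3217] hd 12.93 tilt 0.3 F [ 0.47  1.38 -0.7 ] M [ 0.018  0.019 -0.   ] w 0.02 q [-0.83  0.36  0.2   1.97 -0.1   0.82 -0.35]
1 {"dp": [[-0.003, -0.004, 0.181]], "twist": [[-0.001, -0.002, 0.004]], "jaw": [255]}
```

apply_moves --dp '[[0,0,0.04],[0,0,0.04],[0,0,0.04],[0,0,0.02],[0,0,0.01],[0,0,0]]' --twist '[[0,0,0],[0,0,0],[0,0,0],[0,0,0],[0,0,0],[0,0,0]]' --jaw '[255,255,255,255,255,255]'

```text
clock: 30.9
tcp_pos: [0.4604, 0.2821, 0.3029]
orientation: [-3.119, -0.353, -0.007]
contact_force: [-1.8, -0.9, 5.3]
grip_width: 0.0205
```

```bash
python3 - <<'E'
from plan import *
state();plan(np.array([.4597,.2822,.3]),down(12.4),255,n=1)
E
```

```text
t 30.9 pos [0.4604 0.2821 0.3029] hd 12.93 tilt 0.28 F [-1.78 -0.86  5.32] M [-0.353  0.516  0.032] w 0.0205 q [-0.82  0.38  0.2   1.99 -0.1   0.78 -0.34]
1 {"dp": [[-0.005, -0.002, 0.024]], "twist": [[-0.001, -0.002, 0.004]], "jaw": [255]}
```

```bash
python3 - <<'E'
from plan import *
state()
f=cam("scene"); crop(f,400,520,240,380,4,"s25.png")
E
```

```text
t 30.9 pos [0.4604 0.2821 0.3029] hd 12.93 tilt 0.28 F [-1.78 -0.86  5.32] M [-0.353  0.516  0.032] w 0.0205 q [-0.82  0.38  0.2   1.99 -0.1   0.78 -0.34]
```

View pics/s25.png

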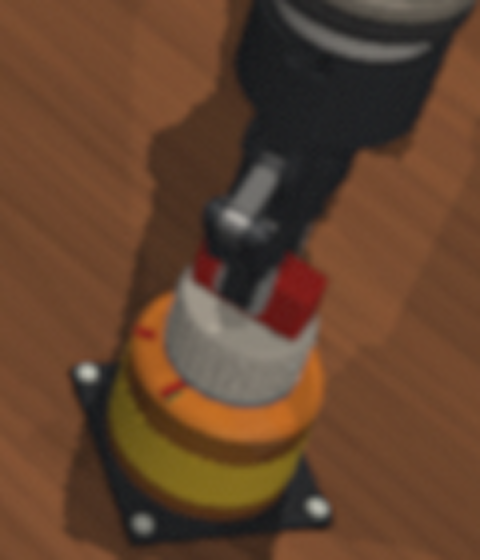

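The cap is seated on the spring (skirt covers the ring, crop 240,350). Press and check the depth.

apply_moves --dp '[[0,0,0.02],[0,0,0.02],[0,0,0.012],[0,0,0.01]]' --twist '[[0,0,0],[0,0,0],[0,0,0],[0,0,0]]' --jaw '[255,255,255,255]'

```text
clock: 31.35
tcp_pos: [0.461, 0.282, 0.302]
orientation: [-3.117, -0.351, -0.006]
contact_force: [-4.1, -2.4, 13.9]
grip_width: 0.0203
```

```bash
python3 - <<'E'
from plan import *
state()
E
```

```text
t 31.35 pos [0.461 0.282 0.302] hd 12.85 tilt 0.36 F [-4.1  -2.4  13.92] M [-0.794  1.144 -0.017] w 0.0203 q [-0.82  0.39  0.19  1.99 -0.11  0.77 -0.34]
```

apply_moves --dp '[[-0.003,0.003,0.008],[0,0,0.008],[0,0,0.01]]' --twist '[[0,0,0.05],[0,0,0.06],[0,0,0.06]]' --jaw '[255,255,255]'

```text
clock: 31.65
tcp_pos: [0.4608, 0.281, 0.3012]
orientation: [-3.127, 0.223, -0.004]
contact_force: [-2.7, 1.4, 4.4]
grip_width: 0.0204
```

```bash
python3 - <<'E'
from plan import *
state()
E
```

```text
t 31.65 pos [0.4608 0.281  0.3012] hd -8.15 tilt 0.4 F [-2.7   1.39  4.36] M [0.003 0.704 0.207] w 0.0204 q [-0.89  0.39  0.28  1.99 -0.16  0.77 -0.66]
```

apply_moves --dp '[[-0.003,0.003,0.02],[0,0,0.02],[0,0,0.015],[0,0,0.01]]' --twist '[[0,0,0.01],[0,0,0.01],[0,0,0.01],[0,0,0.01]]' --jaw '[255,255,255,255]'

```text
clock: 32.05
tcp_pos: [0.4608, 0.2811, 0.3]
orientation: [-3.113, 0.356, -0.003]
contact_force: [-4.2, -1.7, 7.4]
grip_width: 0.0205
```

```bash
python3 - <<'E'
from plan import *
state()
E
```

```text
t 32.05 pos [0.4608 0.2811 0.3   ] hd -13.04 tilt 0.51 F [-4.18 -1.67  7.43] M [-0.736  0.915  0.281] w 0.0205 q [-0.9   0.39  0.3   1.99 -0.17  0.77 -0.73]
```

apply_moves --dp '[[-0.006,0.003,0.015],[-0.003,0,0.015],[0,0,0.012],[0,0,0.012]]' --twist '[[0,0,0.06],[0,0,0.06],[0,0,0.06],[0,0,0.06]]' --jaw '[255,255,255,255]'

```text
clock: 32.45
tcp_pos: [0.4603, 0.2805, 0.2999]
orientation: [-2.917, 1.136, 0.003]
contact_force: [-5.6, -3.1, 15.2]
grip_width: 0.0199
```

```bash
python3 - <<'E'
from plan import *
state()
f=cam("scene"); crop(f,400,520,240,380,4,"s26.png")
E
```

```text
t 32.45 pos [0.4603 0.2805 0.2999] hd -42.55 tilt 0.63 F [-5.58 -3.06 15.24] M [-1.039  1.314  0.431] w 0.0199 q [-1.    0.41  0.42  2.   -0.25  0.77 -1.17]
```

View pics/s26.png

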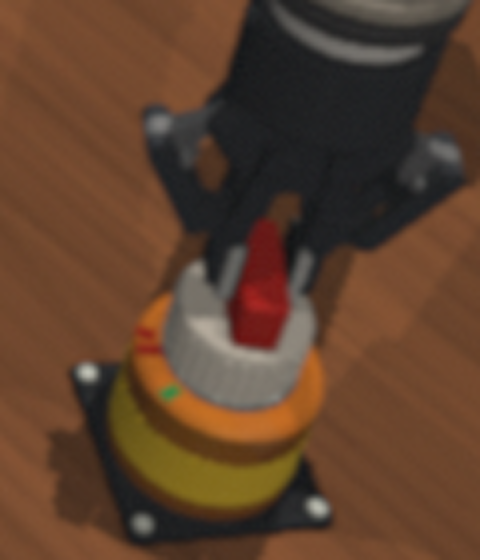

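The pointer (crop 148,348) is nearly at the red mark (145,332). Turn a little more.

apply_moves --dp '[[-0.003,0,0.01],[0,0,0.01],[0,0,0.01]]' --twist '[[0,0,0.05],[0,0,0.05],[0,0,0.05]]' --jaw '[255,255,255]'

```text
clock: 32.8
tcp_pos: [0.4599, 0.2803, 0.2999]
orientation: [-2.693, 1.598, 0.01]
contact_force: [-9.5, -1.4, 18.0]
grip_width: 0.0203
```

```bash
python3 - <<'E'
from plan import *
state()
f=cam("scene"); crop(f,400,520,240,380,4,"s27.png")
E
```

```text
t 32.8 pos [0.4599 0.2803 0.2999] hd -61.36 tilt 0.66 F [-9.48 -1.39 17.96] M [-0.521  2.173  0.96 ] w 0.0203 q [-1.06  0.42  0.51  2.01 -0.3   0.78 -1.45]
```

View pics/s27.png

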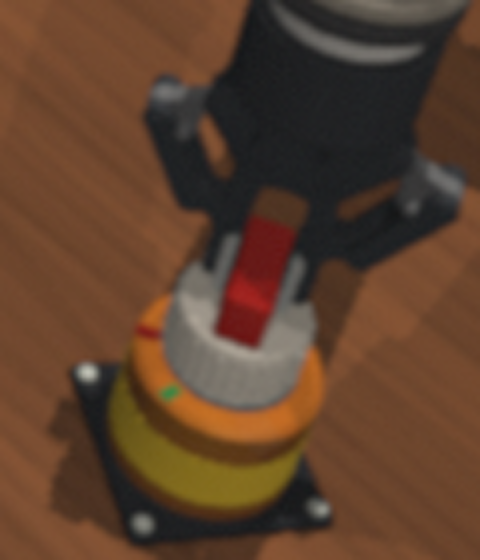

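The pointer is on the red mark and the moment is 0.96, so this is the end stop. Ease up, then let go.

apply_moves --dp '[[0,0,-0.015],[0,0,-0.02],[0,0,-0.01],[0,0,0],[0,0,0],[0,0,0],[0,0,0],[0,0,0],[0,0,0],[0,0,0],[0,0,-0.2],[0,0,-0.4],[0,0,-0.2]]' --twist '[[0,0,0],[0,0,0],[0,0,0],[0,0,0],[0,0,0],[0,0,0],[0,0,0],[0,0,0],[0,0,0],[0,0,0],[0,0,0],[0,0,0],[0,0,0]]' --jaw '[255,255,255,255,128,0,0,0,0,0,0,0,0]'

```text
clock: 34.15
tcp_pos: [0.4586, 0.2792, 0.4007]
orientation: [-2.698, 1.608, 0.012]
contact_force: [-0.3, 0.3, 0.9]
grip_width: 0.0854
```

```bash
python3 - <<'E'
from plan import *
from meas import *
state()
s=cam("scene"); crop(s,400,520,210,380,3.5,"s28.png")
f=cam("top"); crop(f,250,450,130,280,3.5,"t28.png")
for n,f in(("top",f),("scene",s)):
    H=hsv(f);P=cloud(f)
    dark=(H[...,2]<85)&(P[...,2]<.02)&(P[...,2]>-.01)
    for c,st,mm in blobs(dark,300):
        q,z,a=rect(f,mm,.005)
        if abs(q[0]-.52)<.1 and -.4<q[1]<-.1:print(n,"dark",q.round(4),np.round(z,1),round(a,1))
    yel=cv2.inRange(H,(8,130,100),(30,255,255))>0
    for c,st,mm in blobs(yel&(P[...,2]>.034)&(P[...,2]<.048),30):
        q,z,a=rect(f,mm,.041)
        print(n,"blade",q.round(4),np.round(z,1),round(a,1))
    red=(cv2.inRange(H,(0,150,60),(6,255,255))|cv2.inRange(H,(174,150,60),(180,255,255)))>0
    for c,st,mm in blobs(red&(P[...,2]>.146)&(P[...,2]<.165)&(P[...,1]>.2),30): print(n,"bar",rect(f,mm,.153),np.median(P[mm],0).round(4))
E
```

```text
t 34.15 pos [0.4586 0.2792 0.4007] hd -61.59 tilt 0.46 F [-0.26  0.26  0.94] M [-0.029 -0.047  0.017] w 0.0854 q [-1.13  0.28  0.57  1.92 -0.19  1.   -1.55]
top dark [ 0.5627 -0.2828] [144.2 121.2] 65.7
top blade [ 0.5632 -0.2823] [61.8 14.5] 64.6
top blade [ 0.4939 -0.493 ] [62.7 12.3] -88.7
top blade [ 0.3453 -0.0773] [62.8 12.2] 20.0
top blade [ 0.3002 -0.3482] [63.6 14.1] -78.5
top bar (array([0.4563671 , 0.27800534]), (45.78002166748047, 24.34275245666504), 27.74380874633789) [0.4556 0.2773 0.1535]
scene dark [ 0.5639 -0.283 ] [153.2 121.9] 65.6
scene blade [ 0.4949 -0.4907] [78.5 21.4] -87.9
scene blade [ 0.3013 -0.3455] [69.6 25.6] -76.9
scene blade [ 0.5646 -0.2799] [73.7 13.1] 64.9
scene blade [ 0.3466 -0.074 ] [71.3 17.4] 18.1
scene blade [0.4879 0.3036] [79.2 30. ] -53.2
scene bar (array([0.46439667, 0.28463464]), (62.4013786315918, 23.624862670898438), 28.07487678527832) [0.4647 0.285  0.1534]
```

View pics/s28.png

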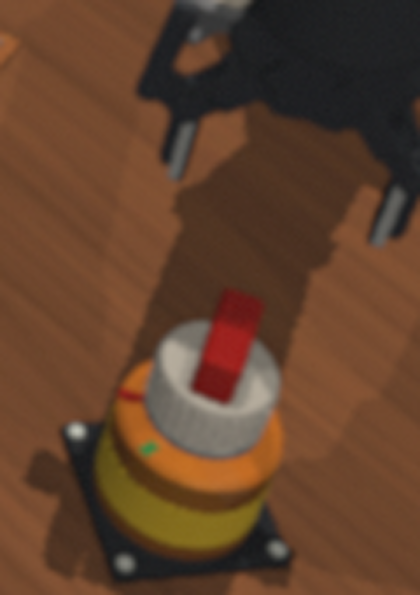

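View pics/t28.png

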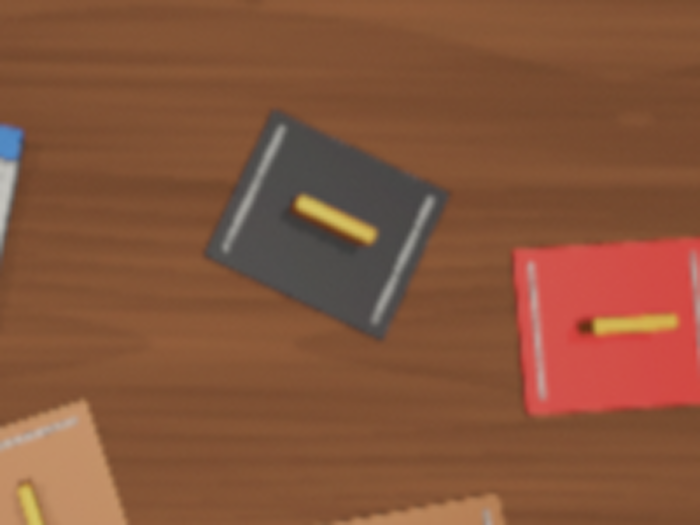

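The cap is locked: the pointer is on the red mark (crop 130,396) and the bar top is at 0.1534. The cover is now at (0.563, -0.2825) with its blade heading 65° (crop 335,220). Next I fetch it.

```bash
python3 - <<'E'
from plan import *
plan(np.array([.563,-.2825,.33]),down(-25),0,dec=2)
E
```

```text
13 {"dp": [[0.35, 0.11, 0.04], [0.34, 0.13, 0.04], [0.34, 0.15, 0.04], [0.33, 0.16, 0.04], [0.32, 0.18, 0.04], [0.31, 0.19, 0.04], [0.3, 0.21, 0.04], [0.29, 0.22, 0.04], [0.28, 0.24, 0.04], [0.27, 0.25, 0.04], [0.25, 0.26, 0.04], [0.24, 0.28, 0.05], [0.23, 0.29, 0.05]], "twist": [[-0.0, 0.0, -0.02], [-0.0, 0.0, -0.02], [-0.0, 0.0, -0.02], [-0.0, 0.0, -0.02], [-0.0, 0.0, -0.02], [-0.0, 0.0, -0.02], [-0.0, 0.0, -0.02], [-0.0, 0.0, -0.02], [-0.0, 0.0, -0.02], [-0.0, 0.0, -0.02], [-0.0, 0.0, -0.02], [-0.0, 0.0, -0.02], [-0.0, 0.0, -0.02]], "jaw": [0, 0, 0, 0, 0, 0, 0, 0, 0, 0, 0, 0, 0]}
```

apply_moves --dp '[[0.35,0.11,0.0],[0.34,0.13,0.0],[0.34,0.15,0.0],[0.33,0.16,0.04],[0.32,0.18,0.04],[0.31,0.19,0.04],[0.3,0.21,0.04],[0.29,0.22,0.04],[0.28,0.24,0.04],[0.27,0.25,0.04],[0.25,0.26,0.04],[0.24,0.28,0.05],[0.2,0.25,0.05],[0,0,0],[0,0,0],[0,0,0]]' --twist '[[0,0,-0.02],[0,0,-0.02],[0,0,-0.02],[0,0,-0.02],[0,0,-0.02],[0,0,-0.02],[0,0,-0.02],[0,0,-0.02],[0,0,-0.02],[0,0,-0.02],[0,0,-0.02],[0,0,-0.02],[0,0,-0.02],[0,0,0],[0,0,0],[0,0,0]]' --jaw '[0,0,0,0,0,0,0,0,0,0,0,0,0,110,110,110]'

```text
clock: 35.85
tcp_pos: [0.5459, -0.2961, 0.3293]
orientation: [-3.039, 0.773, 0.029]
contact_force: [0.9, 0.8, 0.1]
grip_width: 0.0485
```

```bash
python3 - <<'E'
from plan import *
state();plan(np.array([.563,-.2825,.25]),down(-25),110,n=1)
E
```

```text
t 35.85 pos [ 0.5459 -0.2961  0.3293] hd -28.53 tilt 1.12 F [0.87 0.84 0.07] M [-0.017  0.022 -0.004] w 0.0485 q [-0.02  0.53  0.58  1.78 -0.35  0.95  0.21]
1 {"dp": [[0.084, -0.167, 0.66]], "twist": [[-0.001, 0.009, -0.029]], "jaw": [110]}
```

apply_moves --dp '[[0.08,-0.16,0.1],[0,0,0.3],[0,0,0.2],[0,0,0.1],[0,0,0],[0,0,0]]' --twist '[[0,0.009,-0.029],[0,0,0],[0,0,0],[0,0,0],[0,0,0],[0,0,0]]' --jaw '[110,110,110,110,110,110]'

```text
clock: 36.45
tcp_pos: [0.5664, -0.2744, 0.2439]
orientation: [-3.065, 0.661, -0.004]
contact_force: [0.1, 0.8, 0.5]
grip_width: 0.0485
```

```bash
python3 - <<'E'
from plan import *
state();plan(np.array([.563,-.2825,.184]),down(-25),110,n=1)
f=cam("scene"); crop(f,200,350,130,280,4,"s29.png")
from meas import *
H=hsv(f);P=cloud(f);yel=cv2.inRange(H,(8,130,100),(30,255,255))>0
for c,st,mm in blobs(yel&(P[...,2]>.034)&(P[...,2]<.048)&(P[...,0]>.5),20): print(rect(f,mm,.041))
E
```

```text
t 36.45 pos [ 0.5664 -0.2744  0.2439] hd -24.35 tilt 0.36 F [0.13 0.76 0.47] M [-0.034  0.027  0.031] w 0.0485 q [-0.    0.64  0.49  1.82 -0.42  0.79  0.29]
1 {"dp": [[0.001, 0.076, 0.498]], "twist": [[-0.003, -0.001, 0.005]], "jaw": [110]}
(array([ 0.56412195, -0.28131683]), (70.48468017578125, 13.085741996765137), 64.06041717529297)
(array([ 0.79777728, -0.02593707]), (30.775432586669922, 15.05310344696045), -44.760108947753906)
(array([0.50301474, 0.28328998]), (36.15452575683594, 15.726634979248047), -85.39148330688477)
```

View pics/s29.png

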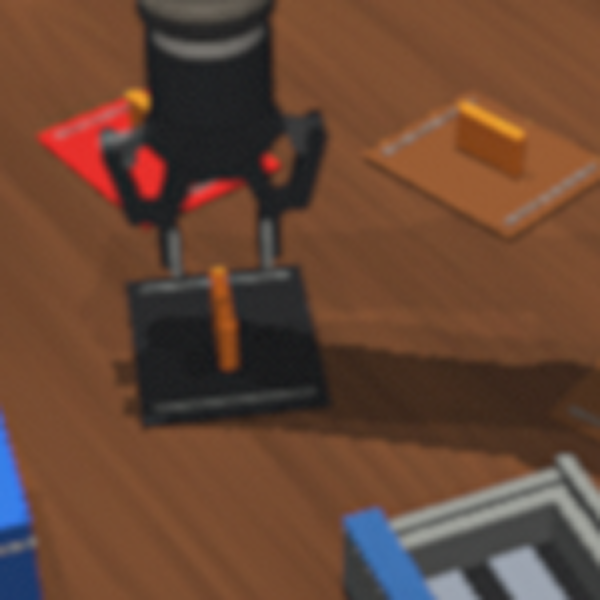

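apply_moves --dp '[[0,0.07,0.1],[0,0,0.1],[0,0,0.1],[0,0,0]]' --twist '[[-0.003,0,0.005],[0,0,0],[0,0,0],[0,0,0]]' --jaw '[110,110,110,110]'

```text
clock: 36.9
tcp_pos: [0.5634, -0.2837, 0.2078]
orientation: [3.065, -0.681, 0.01]
contact_force: [-0.2, 0.4, -0.5]
grip_width: 0.0484
```

```bash
python3 - <<'E'
from plan import *
state();plan(np.array([.563,-.2825,.184]),down(-25),110,n=1)
E
```

```text
t 36.9 pos [ 0.5634 -0.2837  0.2078] hd -25.05 tilt 0.37 F [-0.19  0.43 -0.48] M [ 0.07  -0.011 -0.046] w 0.0484 q [ 0.03  0.69  0.47  1.83 -0.45  0.72  0.31]
1 {"dp": [[-0.008, -0.008, 0.198]], "twist": [[0.0, -0.003, -0.0]], "jaw": [110]}
```

apply_moves --dp '[[-0.006,-0.006,0.1],[0,0,0.09],[0,0,0],[0,0,0],[0,0,0],[0,0,0],[0,0,0],[0,0,0],[0,0,0],[0,0,0]]' --twist '[[0,-0.003,0],[0,0,0],[0,0,0],[0,0,0],[0,0,0],[0,0,0],[0,0,0],[0,0,0],[0,0,0],[0,0,0]]' --jaw '[110,110,110,255,255,255,255,255,255,255]' --grip_force 110

```text
clock: 37.9
tcp_pos: [0.5632, -0.2827, 0.1831]
orientation: [3.067, -0.681, -0.001]
contact_force: [0.0, 0.1, -1.8]
grip_width: 0.0084
```

```bash
python3 - <<'E'
from plan import *
state()
E
```

```text
t 37.9 pos [ 0.5632 -0.2827  0.1831] hd -25.04 tilt 0.03 F [ 0.02  0.13 -1.84] M [-0.011 -0.028 -0.034] w 0.0084 q [ 0.05  0.73  0.45  1.83 -0.47  0.69  0.32]
```

apply_moves --dp '[[0,0,-0.1],[0,0,-0.3],[0,0,-0.4],[0,0,-0.4],[0,0,-0.3],[0,0,0],[0,0,0]]' --twist '[[0,0,0],[0,0,0],[0,0,0],[0,0,0],[0,0,0],[0,0,0],[0,0,0]]' --jaw '[255,255,255,255,255,255,255]'

```text
clock: 38.6
tcp_pos: [0.5622, -0.2831, 0.3732]
orientation: [-3.066, 0.684, 0.003]
contact_force: [0.3, 0.8, -2.3]
grip_width: 0.0085
```

```bash
cat > cov.py <<'E'
from plan import *
BC=np.array([.5623,.0326]);BA=-10.2
def target(xf,zf,th,y=0,h=.183,yaw=BA):
    t=np.radians(th); xc=xf-.060*np.cos(t)+h*np.sin(t); z=zf+.060*np.sin(t)+h*np.cos(t)
    a=np.radians(BA); p=BC+np.array([np.cos(a)*xc-np.sin(a)*y,np.sin(a)*xc+np.cos(a)*y])
    R=Ro.from_rotvec(th*np.pi/180*np.array([-np.sin(a),np.cos(a),0]))*down(yaw)
    return np.array([*p,z]),R
def where(h=.183):
    o=r.get_obs();q=Ro.from_rotvec(o["orientation"]);p=o["tcp_pos"]
    c=p+q.apply([0,0,h]); f=c+q.apply([.060,0,0]); nr=c-q.apply([.060,0,0])
    a=np.radians(BA);B=np.array([[np.cos(a),np.sin(a)],[-np.sin(a),np.cos(a)]])
    loc=lambda v:(np.r_[B@(v[:2]-BC),v[2]]*1000).round(1)
    print("centre",loc(c),"far",loc(f),"near",loc(nr)); X=q.apply([1,0,0]);Y=q.apply([0,1,0])
    print("yaw err",np.degrees(np.arctan2(X[1],X[0]))-BA,"pitch",np.degrees(np.arcsin(-X[2])),"roll",np.degrees(np.arcsin(Y[2])))
E
python3 - <<'E'
from cov import *
state(); p,R=target(.040,.130,0); plan(p,R,255,dec=2); print(target(.04,.075,15)[0])
f=cam("scene"); crop(f,200,380,100,280,3.3,"s30.png")
E
```

```text
t 38.6 pos [ 0.5622 -0.2831  0.3732] hd -25.14 tilt 0.1 F [ 0.29  0.77 -2.28] M [0.015 0.026 0.042] w 0.0085 q [-0.06  0.49  0.6   1.73 -0.31  1.02  0.21]
8 {"dp": [[-0.16, -0.29, 0.06], [-0.15, -0.3, 0.06], [-0.14, -0.3, 0.06], [-0.13, -0.31, 0.06], [-0.12, -0.31, 0.06], [-0.11, -0.31, 0.06], [-0.1, -0.32, 0.06], [-0.09, -0.32, 0.06]], "twist": [[-0.0, 0.0, -0.02], [-0.0, 0.0, -0.02], [-0.0, 0.0, -0.02], [-0.0, 0.0, -0.02], [-0.0, 0.0, -0.02], [-0.0, 0.0, -0.02], [-0.0, 0.0, -0.02], [-0.0, 0.0, -0.02]], "jaw": [255, 255, 255, 255, 255, 255, 255, 255]}
[0.59124355 0.02739223 0.26729357]
```

View pics/s30.png

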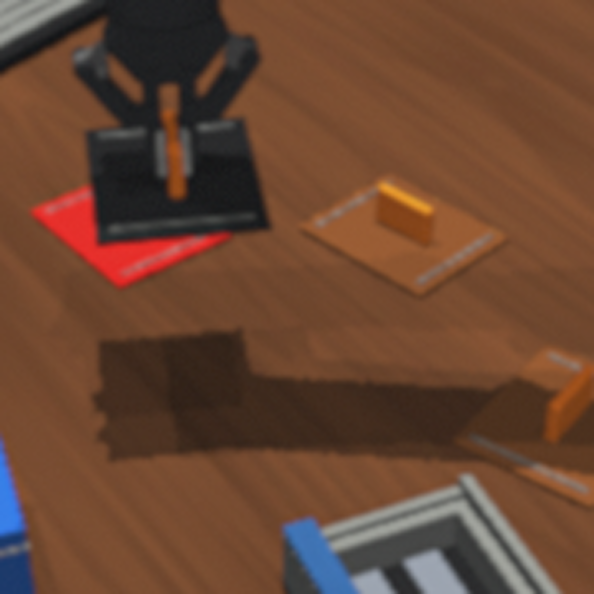

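The cover is held level (crop 178,180). Carry it over the box.

apply_moves --dp '[[-0.16,-0.29,0.0],[-0.15,-0.3,0.0],[-0.14,-0.3,0.0],[-0.13,-0.31,0.03],[-0.12,-0.31,0.05],[-0.11,-0.31,0.05],[-0.1,-0.32,0.05],[-0.08,-0.26,0.05],[0,0,0],[0,0,0],[0,0,0]]' --twist '[[0,0,-0.016],[0,0,-0.016],[0,0,-0.016],[0,0,-0.016],[0,0,-0.016],[0,0,-0.016],[0,0,-0.016],[0,0,-0.01],[0,0,0],[0,0,0],[0,0,0]]' --jaw '[255,255,255,255,255,255,255,255,255,255,255]'

```text
clock: 39.75
tcp_pos: [0.5332, 0.0392, 0.3295]
orientation: [3.121, -0.276, -0.042]
contact_force: [-0.1, -0.4, -1.3]
grip_width: 0.0088
```

```bash
python3 - <<'E'
from cov import *
state(); where(); p,R=target(.040,.085,15); plan(p,R,255,n=3)
E
```

```text
t 39.75 pos [0.5332 0.0392 0.3295] hd -10.1 tilt 1.62 F [-0.14 -0.37 -1.27] M [-0.058 -0.008 -0.061] w 0.0088 q [-0.57  0.37  0.48  1.98 -0.22  0.87 -0.16]
centre [-34.6  -0.6 146.6] far [ 25.3  -0.5 145. ] near [-94.6  -0.7 148.2]
yaw err 0.09547766226527266 pitch 1.5006330769477594 roll 0.6023858104137576
3 {"dp": [[0.168, 0.003, 0.141], [0.179, 0.003, 0.127], [0.188, 0.003, 0.113]], "twist": [[0.002, -0.037, 0.0], [0.002, -0.037, 0.0], [0.002, -0.037, 0.0]], "jaw": [255, 255, 255]}
```

apply_moves --dp '[[0.16,0.003,0.05],[0.16,0.003,0.06],[0.16,0.0,0.06],[0,0,0],[0,0,0]]' --twist '[[0.002,-0.037,0],[0.002,-0.037,0],[0.002,-0.037,0],[0,0,0],[0,0,0]]' --jaw '[255,255,255,255,255]'

```text
clock: 40.25
tcp_pos: [0.5881, 0.0212, 0.3013]
orientation: [-3.075, 0.29, 0.413]
contact_force: [-0.0, -0.3, -1.0]
grip_width: 0.0084
```

```bash
python3 - <<'E'
from cov import *
state(); where(); p,R=target(.038,.065,16); plan(p,R,255,n=2)
f=cam("scene"); crop(f,230,430,150,350,3,"s31.png")
f=cam("top"); crop(f,150,300,130,250,4.5,"t31.png")
E
```

```text
t 40.25 pos [0.5881 0.0212 0.3013] hd -10.77 tilt 15.3 F [-0.02 -0.33 -1.04] M [-0.082 -0.33   0.009] w 0.0084 q [-0.44  0.55  0.44  1.79 -0.31  1.13 -0.04]
centre [-20.9  -6.1 124.8] far [ 37.   -6.7 109. ] near [-78.7  -5.6 140.6]
yaw err -0.5739716809922282 pitch 15.296397039926427 roll 0.0007137681504399916
2 {"dp": [[0.061, -0.028, 0.173], [0.063, -0.028, 0.172]], "twist": [[-0.001, -0.003, -0.002], [-0.001, -0.003, -0.002]], "jaw": [255, 255]}
```

View pics/s31.png

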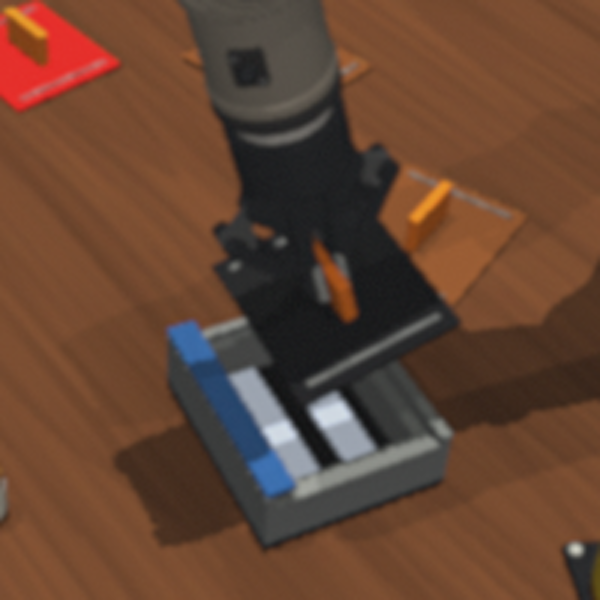

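View pics/t31.png

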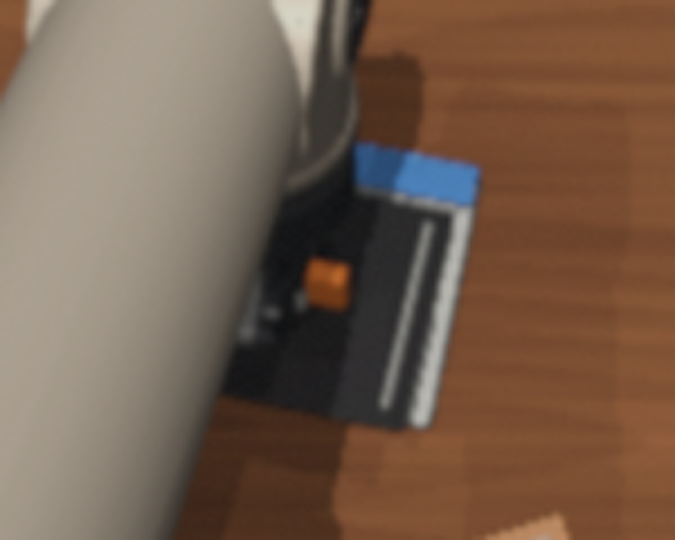

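Cover tilted about 15° with its near edge up, above the box. Correct y and lower to just above the rim.

apply_moves --dp '[[0.05,-0.055,0.1],[0.04,0,0.1],[0,0,0.05],[0,0,0],[0,0,0]]' --twist '[[-0.001,-0.003,-0.005],[0,0,0],[0,0,0],[0,0,0],[0,0,0]]' --jaw '[255,255,255,255,255]'

```text
clock: 40.85
tcp_pos: [0.5896, 0.0297, 0.2683]
orientation: [-3.075, 0.267, 0.42]
contact_force: [0.6, 0.7, -2.2]
grip_width: 0.0084
```

```bash
python3 - <<'E'
from cov import *
state(); where(); p,R=target(.038,.0475,15.5); plan(p,R,255,n=1)
E
```

```text
t 40.85 pos [0.5896 0.0297 0.2683] hd -9.91 tilt 15.57 F [ 0.6   0.67 -2.25] M [-0.083 -0.347  0.033] w 0.0084 q [-0.43  0.6   0.42  1.8  -0.33  1.08 -0.03]
centre [-21.7   2.2  92. ] far [36.1  2.5 75.9] near [-79.5   2.  108.1]
yaw err 0.29048936827763683 pitch 15.572321195867447 roll -0.1688694231650165
1 {"dp": [[0.077, 0.017, 0.224]], "twist": [[-0.001, 0.001, 0.002]], "jaw": [255]}
```

apply_moves --dp '[[0.025,0.015,0.07],[0.025,0,0.07],[0.02,0,0.06],[0,0,0.0],[0,0,0]]' --twist '[[-0.001,0.001,0.002],[0,0,0],[0,0,0],[0,0,0],[0,0,0]]' --jaw '[255,255,255,255,255]'

```text
clock: 41.35
tcp_pos: [0.5911, 0.0272, 0.2408]
orientation: [-3.078, 0.274, 0.417]
contact_force: [0.7, -0.0, -0.4]
grip_width: 0.0087
```

```bash
python3 - <<'E'
from cov import *
state(); where(); p,R=target(.050,.045,15.5); plan(p,R,255,n=2)
f=cam("scene"); crop(f,260,410,190,350,4,"s32.png")
f=cam("top"); crop(f,180,280,140,250,5,"t32.png")
E
```

```text
t 41.35 pos [0.5911 0.0272 0.2408] hd -10.19 tilt 15.41 F [ 0.66 -0.02 -0.43] M [-0.034 -0.357  0.026] w 0.0087 q [-0.42  0.64  0.4   1.81 -0.35  1.03 -0.01]
centre [-19.3  -0.3  64.4] far [38.5 -0.3 48.5] near [-77.2  -0.3  80.3]
yaw err 0.005579220522413664 pitch 15.408860386009954 roll 0.03262642401921802
2 {"dp": [[0.051, -0.001, 0.001], [0.051, -0.001, 0.001]], "twist": [[0.0, -0.0, 0.0], [0.0, -0.0, 0.0]], "jaw": [255, 255]}
```

View pics/s32.png

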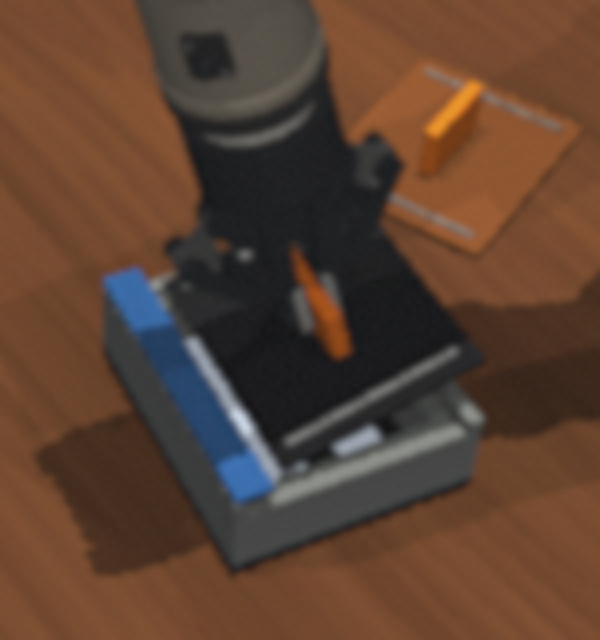

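View pics/t32.png

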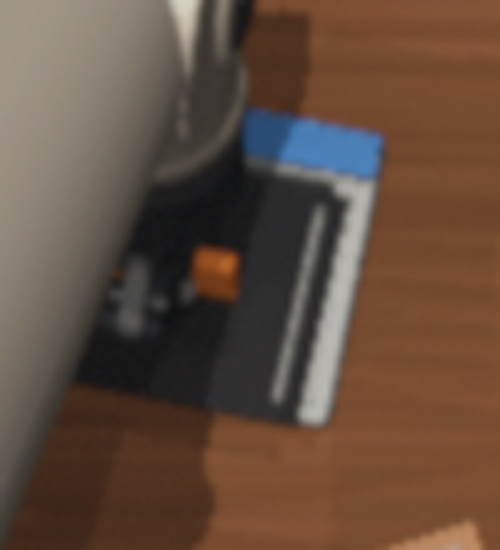

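```bash
python3 - <<'E'
from cov import *
a=np.radians(BA)
def prof(f,x,z,ys):
    P=np.array([[*(BC+np.array([np.cos(a)*x-np.sin(a)*y,np.sin(a)*x+np.cos(a)*y])),z] for y in ys])
    uv=proj(f,P).astype(np.float32); g=cv2.cvtColor(f["color"],cv2.COLOR_RGB2GRAY)
    return cv2.remap(g,uv[:,0][None],uv[:,1][None],cv2.INTER_LINEAR)[0]
ys=np.arange(-.095,-.058,.0015)
f=cam("top")
for x in (-.04,-.02,0,.02):
    zc=.0485+.005+(.0385-x)*.276
    print("x",x,"on cover plane top"); print(list(zip((ys*1000).round(1).tolist(),prof(f,x,zc,ys).tolist())))
    print("  at rim .045"); print(prof(f,x,.045,ys).tolist())
E
```

```text
x -0.04 on cover plane top
[(-95.0, 86), (-93.5, 86), (-92.0, 85), (-90.5, 84), (-89.0, 83), (-87.5, 90), (-86.0, 107), (-84.5, 135), (-83.0, 159), (-81.5, 177), (-80.0, 181), (-78.5, 180), (-77.0, 177), (-75.5, 168), (-74.0, 150), (-72.5, 117), (-71.0, 82), (-69.5, 53), (-68.0, 47), (-66.5, 51), (-65.0, 61), (-63.5, 87), (-62.0, 109), (-60.5, 124), (-59.0, 111)]
  at rim .045
[87, 87, 87, 87, 86, 85, 89, 104, 131, 156, 175, 181, 182, 179, 172, 159, 130, 96, 62, 52, 48, 55, 73, 98, 115]
x -0.02 on cover plane top
[(-95.0, 85), (-93.5, 84), (-92.0, 83), (-90.5, 83), (-89.0, 83), (-87.5, 85), (-86.0, 103), (-84.5, 128), (-83.0, 157), (-81.5, 174), (-80.0, 181), (-78.5, 181), (-77.0, 177), (-75.5, 168), (-74.0, 144), (-72.5, 111), (-71.0, 75), (-69.5, 52), (-68.0, 45), (-66.5, 50), (-65.0, 60), (-63.5, 83), (-62.0, 104), (-60.5, 120), (-59.0, 103)]
  at rim .045
[84, 84, 84, 83, 83, 83, 86, 105, 129, 159, 173, 181, 180, 177, 169, 147, 118, 83, 59, 47, 49, 56, 77, 97, 114]
x 0 on cover plane top
[(-95.0, 81), (-93.5, 82), (-92.0, 83), (-90.5, 82), (-89.0, 82), (-87.5, 84), (-86.0, 100), 
[... 161 characters left out ...]
6), (-66.5, 49), (-65.0, 59), (-63.5, 79), (-62.0, 99), (-60.5, 111), (-59.0, 100)]
  at rim .045
[83, 83, 84, 83, 82, 81, 87, 100, 130, 156, 172, 180, 182, 178, 171, 155, 125, 88, 62, 48, 49, 60, 78, 97, 108]
x 0.02 on cover plane top
[(-95.0, 82), (-93.5, 82), (-92.0, 81), (-90.5, 80), (-89.0, 79), (-87.5, 83), (-86.0, 90), (-84.5, 115), (-83.0, 142), (-81.5, 166), (-80.0, 177), (-78.5, 180), (-77.0, 175), (-75.5, 164), (-74.0, 145), (-72.5, 114), (-71.0, 79), (-69.5, 58), (-68.0, 45), (-66.5, 48), (-65.0, 62), (-63.5, 80), (-62.0, 101), (-60.5, 112), (-59.0, 107)]
  at rim .045
[81, 81, 81, 81, 80, 80, 85, 101, 128, 154, 174, 179, 179, 175, 162, 143, 106, 75, 49, 46, 50, 65, 84, 105, 109]
```

Edges agree with the box within 1 mm: cover edge at -72.4 against -72 expected, box edge at -83.0. Advance under the lip.

apply_moves --dp '[[0.045,0,0.002],[0.045,0,0.002],[0.03,0,0],[0,0,0]]' --twist '[[0,0,0],[0,0,0],[0,0,0],[0,0,0]]' --jaw '[255,255,255,255]'

```text
clock: 41.9
tcp_pos: [0.6065, 0.0247, 0.2375]
orientation: [-3.078, 0.274, 0.412]
contact_force: [0.6, 0.4, -1.2]
grip_width: 0.0083
```

```bash
python3 - <<'E'
from cov import *
state(); where(); p,R=target(.0595,.0425,15); plan(p,R,255,n=2)
E
```

```text
t 41.9 pos [0.6065 0.0247 0.2375] hd -10.17 tilt 15.26 F [ 0.6   0.37 -1.16] M [-0.061 -0.308 -0.012] w 0.0083 q [-0.41  0.66  0.4   1.77 -0.35  1.04 -0.01]
centre [-3.2  0.1 61. ] far [54.7  0.1 45.2] near [-61.1   0.   76.8]
yaw err 0.03253597948507014 pitch 15.258629251967887 roll -0.023588506061944268
2 {"dp": [[0.019, 0.0, 0.007], [0.019, 0.0, 0.007]], "twist": [[-0.0, 0.001, 0.0], [-0.0, 0.001, 0.0]], "jaw": [255, 255]}
```

apply_moves --dp '[[0.019,0,0.009],[0.019,0,0.007],[0,0,0.0]]' --twist '[[0,0,0],[0,0,0],[0,0,0]]' --jaw '[255,255,255]'

```text
clock: 42.2
tcp_pos: [0.6108, 0.0239, 0.2341]
orientation: [-3.078, 0.274, 0.412]
contact_force: [0.2, 0.5, -1.5]
grip_width: 0.0086
```

```bash
python3 - <<'E'
from cov import *
state(); where(); p,R=target(.0602,.041,0); plan(p,R,255,n=5)
f=cam("scene"); crop(f,260,410,190,350,4,"s33.png")
E
```

```text
t 42.2 pos [0.6108 0.0239 0.2341] hd -10.17 tilt 15.27 F [ 0.16  0.47 -1.53] M [-0.006 -0.401  0.016] w 0.0086 q [-0.4   0.67  0.4   1.77 -0.36  1.04 -0.  ]
centre [ 1.1  0.  57.6] far [58.9  0.1 41.8] near [-56.8   0.   73.3]
yaw err 0.026229979204186904 pitch 15.265828869443816 roll -0.01747014414662392
5 {"dp": [[-0.074, -0.0, 0.038], [-0.076, -0.0, 0.034], [-0.078, -0.0, 0.03], [-0.079, -0.0, 0.025], [-0.081, -0.0, 0.021]], "twist": [[-0.0, 0.025, 0.0], [-0.0, 0.025, 0.0], [-0.0, 0.025, 0.0], [-0.0, 0.025, 0.0], [-0.0, 0.025, 0.0]], "jaw": [255, 255, 255, 255, 255]}
```

View pics/s33.png

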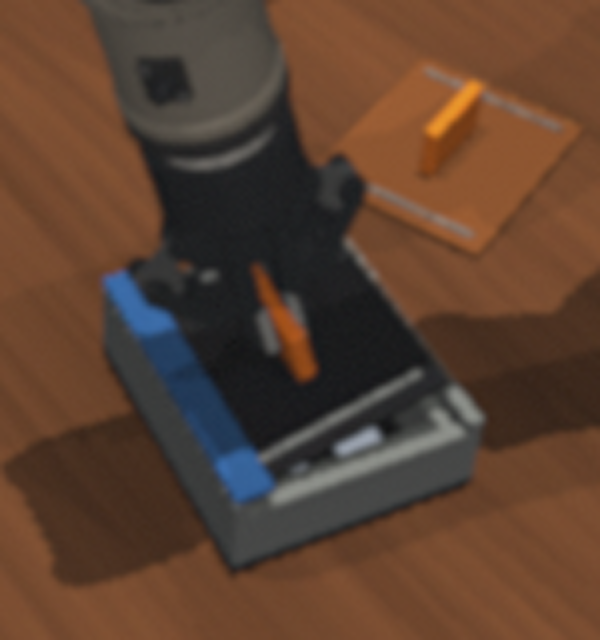

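The far edge is under the lip. Lower the near edge in steps.

apply_moves --dp '[[-0.06,0,0.034],[-0.072,0,0.03],[0,0,0],[0,0,0]]' --twist '[[0,0.025,0],[0,0.025,0],[0,0,0],[0,0,0]]' --jaw '[255,255,255,255]'

```text
clock: 42.65
tcp_pos: [0.5925, 0.0271, 0.2302]
orientation: [-3.104, 0.276, 0.253]
contact_force: [0.8, -0.2, -1.5]
grip_width: 0.0085
```

```bash
python3 - <<'E'
from cov import *
state(); where(); p,R=target(.0605,.041,0); plan(p,R,255,n=3)
E
```

```text
t 42.65 pos [0.5925 0.0271 0.2302] hd -10.18 tilt 9.32 F [ 0.8  -0.15 -1.54] M [-0.01  -0.255 -0.054] w 0.0085 q [-0.43  0.63  0.41  1.85 -0.36  0.9  -0.01]
centre [ 1.1  0.  49.6] far [60.3  0.  39.9] near [-58.2  -0.   59.4]
yaw err 0.022006897759107247 pitch 9.324303283524893 roll -0.020489158906568036
3 {"dp": [[-0.08, -0.0, 0.031], [-0.082, -0.0, 0.026], [-0.083, -0.0, 0.022]], "twist": [[-0.0, 0.026, 0.0], [-0.0, 0.026, 0.0], [-0.0, 0.026, 0.0]], "jaw": [255, 255, 255]}
```

apply_moves --dp '[[-0.08,0,0.028],[-0.08,0,0.024],[0,0,0],[0,0,0]]' --twist '[[0,0.026,0],[0,0.026,0],[0,0,0],[0,0,0]]' --jaw '[255,255,255,255]'

```text
clock: 43.05
tcp_pos: [0.5743, 0.0306, 0.2269]
orientation: [-3.123, 0.279, 0.086]
contact_force: [0.1, -0.3, -1.2]
grip_width: 0.0079
```

```bash
python3 - <<'E'
from cov import *
state(); where(); p,R=target(.0603,.041,0); plan(p,R,255,n=1)
f=cam("scene"); crop(f,260,410,190,350,4,"s34.png")
E
```

```text
t 43.05 pos [0.5743 0.0306 0.2269] hd -10.2 tilt 3.16 F [ 0.1  -0.3  -1.17] M [-0.033 -0.126 -0.008] w 0.0079 q [-0.47  0.59  0.41  1.93 -0.36  0.74 -0.02]
centre [ 2.1  0.2 44.2] far [62.   0.2 40.9] near [-57.8   0.2  47.5]
yaw err 0.0033204035791207787 pitch 3.155957075287665 roll -0.02427456821256937
1 {"dp": [[-0.097, 0.001, 0.03]], "twist": [[-0.0, 0.026, 0.0]], "jaw": [255]}
```

View pics/s34.png

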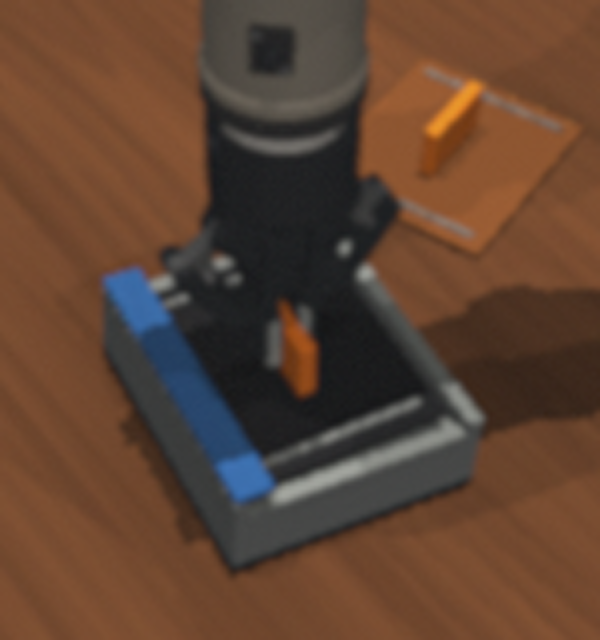

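apply_moves --dp '[[-0.09,0,0.02],[0,0,0.01],[0,0,0],[0,0,0]]' --twist '[[0,0.026,0],[0,0,0],[0,0,0],[0,0,0]]' --jaw '[255,255,255,255]'

```text
clock: 43.5
tcp_pos: [0.5659, 0.0321, 0.224]
orientation: [-3.128, 0.28, 0.007]
contact_force: [-3.5, 1.7, 0.6]
grip_width: 0.0084
```

```bash
python3 - <<'E'
from cov import *
state(); where(); p,R=target(.060,.0395,0); plan(p,R,255,n=1)
E
```

```text
t 43.5 pos [0.5659 0.0321 0.224 ] hd -10.24 tilt 0.25 F [-3.5   1.71  0.57] M [ 0.168  0.632 -0.   ] w 0.0084 q [-0.48  0.57  0.41  1.97 -0.36  0.67 -0.02]
centre [ 2.8  0.2 41. ] far [62.8  0.1 40.8] near [-57.2   0.2  41.3]
yaw err -0.04103030556726672 pitch 0.24714849779459416 roll -0.012784476306117579
1 {"dp": [[-0.03, 0.001, 0.013]], "twist": [[-0.0, 0.002, -0.0]], "jaw": [255]}
```

apply_moves --dp '[[-0.025,0,0.0],[0,0,0.008],[0,0,0.004],[0,0,0]]' --twist '[[0,0.002,0],[0,0,0],[0,0,0],[0,0,0]]' --jaw '[255,255,255,255]'

```text
clock: 43.9
tcp_pos: [0.5645, 0.0322, 0.2229]
orientation: [-3.129, 0.281, -0.002]
contact_force: [-0.1, -0.5, -0.9]
grip_width: 0.0083
```

```bash
python3 - <<'E'
from cov import *
state(); where(); p,R=target(.060,.0395,0); plan(p,R,255,n=1)
E
```

```text
t 43.9 pos [0.5645 0.0322 0.2229] hd -10.27 tilt 0.08 F [-0.13 -0.5  -0.92] M [ 0.013 -0.003 -0.004] w 0.0083 q [-0.48  0.57  0.41  1.98 -0.36  0.66 -0.02]
centre [ 2.5  0.1 39.9] far [62.5 -0.  40. ] near [-57.5   0.1  39.9]
yaw err -0.06675096576069883 pitch -0.07938071693442739 roll -0.015042294894970585
1 {"dp": [[-0.019, 0.0, 0.004]], "twist": [[-0.0, -0.001, -0.001]], "jaw": [255]}
```

apply_moves --dp '[[-0.016,0,0.004],[0,0,0.006],[0,0,0.005],[0,0,0]]' --twist '[[0,0,0],[0,0,0],[0,0,0],[0,0,0]]' --jaw '[255,255,255,255]'

```text
clock: 44.3
tcp_pos: [0.5628, 0.0323, 0.2227]
orientation: [-3.128, 0.281, -0.003]
contact_force: [-0.1, -0.0, -2.1]
grip_width: 0.008
```

```bash
python3 - <<'E'
from cov import *
state(); where()
f=cam("scene"); crop(f,260,410,190,350,4,"s35.png")
E
```

```text
t 44.3 pos [0.5628 0.0323 0.2227] hd -10.28 tilt 0.12 F [-0.09 -0.01 -2.11] M [-0.036 -0.034 -0.033] w 0.008 q [-0.48  0.57  0.41  1.98 -0.36  0.66 -0.02]
centre [ 0.9  0.1 39.7] far [60.9  0.  39.8] near [-59.1   0.2  39.6]
yaw err -0.07637003617108817 pitch -0.0967629899620014 roll -0.07530010731749497
```

View pics/s35.png

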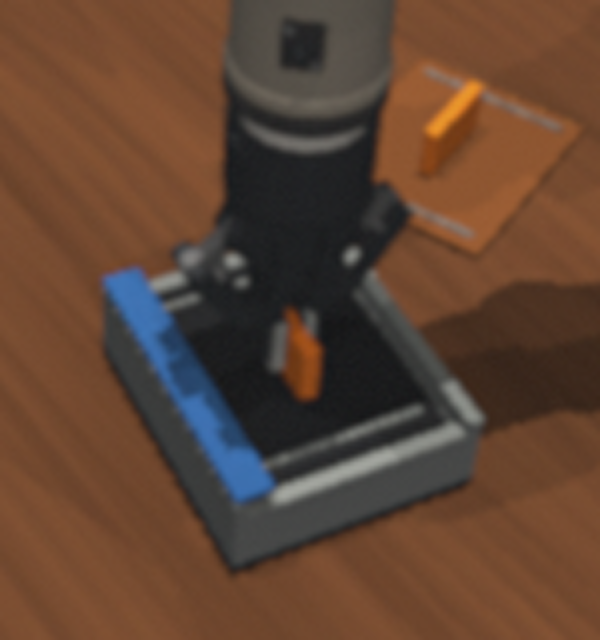

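apply_moves --dp '[[0,0,0.012],[0,0,0.012],[0,0,0.01],[0,0,0]]' --twist '[[0,0,0],[0,0,0],[0,0,0],[0,0,0]]' --jaw '[255,255,255,255]'

```text
clock: 44.75
tcp_pos: [0.563, 0.0318, 0.2229]
orientation: [-3.125, 0.282, -0.002]
contact_force: [-0.1, -0.7, -2.6]
grip_width: 0.0087
```

```bash
python3 - <<'E'
from cov import *
state(); where()
E
```

```text
t 44.75 pos [0.563  0.0318 0.2229] hd -10.31 tilt 0.25 F [-0.08 -0.73 -2.6 ] M [ 0.007  0.022 -0.05 ] w 0.0087 q [-0.48  0.57  0.41  1.98 -0.36  0.66 -0.02]
centre [ 1.   0.1 39.9] far [61.  0. 40.] near [-59.    0.2  39.9]
yaw err -0.10719826548150557 pitch -0.056341907747274045 roll -0.24017413373115334
```

It no longer sinks, so it rests on the ledge. Release and rise.

apply_moves --dp '[[0,0,0],[0,0,0],[0,0,0],[0,0,0],[0,0,0],[0,0,-0.1],[0,0,-0.3],[0,0,-0.4],[0,0,-0.4],[0,0,-0.2],[0,0,0]]' --twist '[[0,0,0],[0,0,0],[0,0,0],[0,0,0],[0,0,0],[0,0,0],[0,0,0],[0,0,0],[0,0,0],[0,0,0],[0,0,0]]' --jaw '[200,120,120,120,120,120,120,120,120,120,120]'

```text
clock: 45.85
tcp_pos: [0.5626, 0.0306, 0.3996]
orientation: [-3.126, 0.284, -0.001]
contact_force: [-0.8, -0.5, -0.6]
grip_width: 0.0454
```

```bash
python3 - <<'E'
from cov import *
from meas import *
state()
f=cam("scene"); crop(f,260,500,190,380,3.3,"s36.png")
H=hsv(f);P=cloud(f);yel=cv2.inRange(H,(8,130,80),(30,255,255))>0
a=np.radians(BA);B=np.array([[np.cos(a),np.sin(a)],[-np.sin(a),np.cos(a)]])
for c,st,mm in blobs(yel&(P[...,2]>.05)&(P[...,2]<.09)&(P[...,1]<.12)&(P[...,1]>-.06),20):
    q,s,ang=rect(f,mm&(P[...,2]>.074),.081); print("blade",q.round(4),np.round(s,1),round(ang,1),"box",(B@(q-BC)*1000).round(1),"ztop",np.percentile(P[mm][:,2],95).round(4))
# cover plane fit
dark=(H[...,2]<75)&(P[...,2]>.03)&(P[...,2]<.07)
L=(P[...,:2]-BC)@B.T; m=dark&(np.abs(L[...,0])<.045)&(np.abs(L[...,1])<.065)
A=np.c_[L[m],np.ones(m.sum())]; s=np.linalg.lstsq(A,P[m][:,2],rcond=None)[0]; print("plane slopes",s.round(4),m.sum())
E
```

```text
t 45.85 pos [0.5626 0.0306 0.3996] hd -10.4 tilt 0.18 F [-0.82 -0.5  -0.58] M [-0.006 -0.046 -0.013] w 0.0454 q [-0.6   0.33  0.54  1.86 -0.2   1.01 -0.15]
blade [0.5658 0.0344] [68.3 16.7] 79.4 box [3.2 2.4] ztop 0.0835
blade [0. 0.] [0. 0.] 0.0 box [-547.6 -131.7] ztop 0.0637
plane slopes [ 0.0013 -0.0004  0.0465] 1379
```

View pics/s36.png

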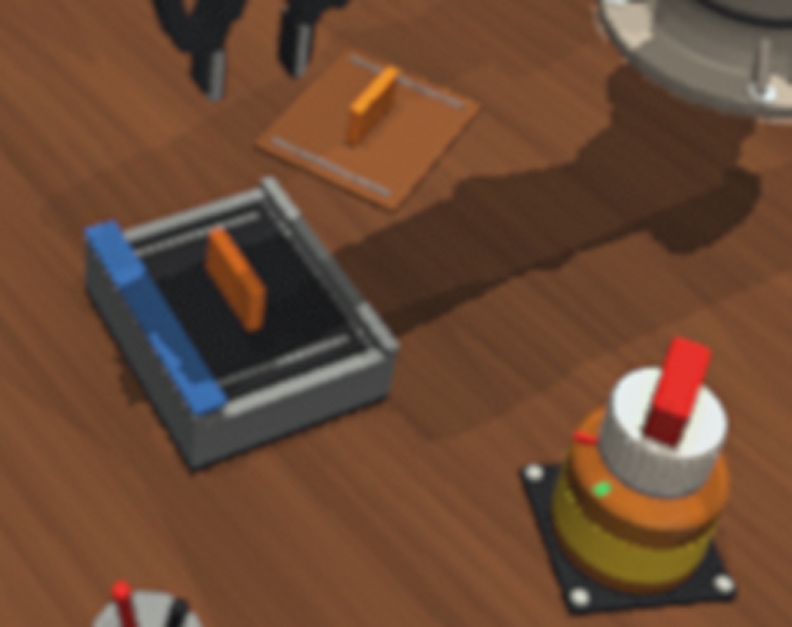

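```bash
python3 - <<'E'
from h import *
for n in("scene","top"):
    f=cam(n);H=hsv(f);P=cloud(f)
    red=(cv2.inRange(H,(0,170,100),(6,255,255))|cv2.inRange(H,(174,170,100),(180,255,255)))>0
    for c,st,mm in blobs(red&(P[...,2]>.06)&(P[...,2]<.09),3): print(n,"ptr",c.round(1),st[4],ray(f,c,.076)[0].round(4))
    b=cv2.inRange(H,(105,130,90),(125,255,255))>0
    for c,st,mm in blobs(b,200): print(n,"blue",c.round(1),st[4])
r.hand_in(); print("handed in")
E
```

```text
scene ptr [437.  322.6] 21 [0.4798 0.2511 0.076 ]
scene ptr [298.9 380.8] 18 [0.7657 0.2037 0.076 ]
scene blue [195.6 249. ] 538
scene blue [307.2 286.7] 625
top blue [313.5 107.8] 573
top blue [236.7 167.8] 298
the job is handed in; nothing more can be done
handed in
```

I finished every step and handed the job in at about 46 s on the robot's clock; no verdict came back.

- **Jar opened:** I pressed the cap and turned it anticlockwise to the end stop, with the pointer at the green mark. I stood the cap on the bench beside the jar.
- **Cartridges:** Only blue, red and orange were present. I dropped all three through the mouth. I did not see them inside the jar. The box was empty, and the jaws and mouth were clear after each drop.
- **Cap relocked:** I put the cap back and pressed and turned it clockwise to the end stop. The pointer is back at its starting pixel within 0.2 px, and the top of the grip bar is at 0.153 m, as it should be when seated.
- **Cover:** It had been knocked aside during the run, so I measured it again before fetching it. I hooked the far edge under the blue lip and lowered the near edge flat. A plane fit gives slopes of 0.001, which is level.
- **Bystanders:** The slide box and the pen pot's red pen are where they started. I did not measure the oil bottle again.

Two checks did not agree exactly:
- **Cover position:** The scene camera puts the cover's handle about 3 mm off the box centre in x and 2 mm in y. The arm's own reading at release was about 1 mm and 0 mm. That camera read up to 3 mm high at the jar too. Both readings are within the 6 mm limit.
- **Resting force:** Just before I let go of the cover, the force reading still showed about 2.6 N of hanging load, although it would not sink any further.

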